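# Clamp a brass union in the ratchet brazing clamp, three clicks past touch

### The job

Stand the brass hex union with the copper stub upright on the white bed of the brazing clamp, between the sprung pad and the back stop, with its flats square to them, and let go of it. Then wind the black ratchet knob clockwise until the pad has the union nipped against the back stop, and from there three clicks further, no less and no more, so that the pawl holds it there when you let go of the knob. Do not force anything, and leave the other things on the bench where they are.

Things in the scene. Friction and masses are not known exactly. Their poses are not given: they have to be found in the camera images.
- union: the workpiece, loose, about 0.2 kg: brass hexagon 32 mm across flats (37 across corners), 24 mm tall, with an upright copper tube stub 22 mm in diameter on it, 64 mm tall overall. Origin: centre of its underside, z up along the stub. At zero yaw two of the six flats face its +y and -y; the shape repeats every 60 degrees.
- clamp: the brazing clamp bolted to the bench, base 110 x 260 mm. Origin at bench height, z up, clamping along y. The sprung aluminium pad, 36 mm wide, 17 to 39 mm high, starts with its face at y = -18 mm and moves towards -y when wound. Blue gear case: y = 20 to 110 mm, top 42 mm high; on it at x = 0, y = 65 mm the ratchet wheel, 64 mm in diameter, top 52 mm high, and above it the knob.
- bed (a point): point on top of the white bed where the union's underside centre should stand to begin with, clamp (0, -36.5, 16) mm, 2.5 mm clear of the pad. The back stop, a steel block 40 mm wide, its top 42 mm above the bench, is bolted with its face somewhere from clamp y = -55 to -71 mm; it is not measured: see or feel it. Winding makes the pad push the union along the bed until it meets the stop.
- ratchet_knob (a joint): knob and ratchet wheel angle, rad, growing clockwise seen from above (tightening); 0 to 0.05 at the start, end stop at 3.4. The pawl clicks in as it passes each multiple of 0.314 and holds the wheel there; let go between clicks under load, it runs back to the last one. The ram goes 10 mm per rad, 3.14 mm per click. Friction and the ripple of the teeth stay below 0.05 N m.
- knob_grip (a point): point on the vertical knob axis, 78 mm above the bench, at mid height of the black fluted hand knob: 40 mm in diameter, from 60 to 96 mm above the bench; grip it round its sides, at any yaw. The pawl, 30 to 45 mm off the axis on the clamp's +x side, and the wheel lie below 55 mm height.
- pawl: steel pawl with a red thumb tab beside the ratchet wheel; origin on its pivot, 48 mm above the bench. It springs in by itself; need not be touched. What it holds: the pad's springs are preloaded, so the pad yields only once it squeezes the union on the stop with 10 N; then the squeeze grows by 1.6 N per mm of ram travel, 5 N per click. On the knob it is felt as 0.01 N m per N.
- end_cap: copper end cap, bystander, cylinder 34 mm in diameter, 28 mm tall; origin at the centre of its underside
- steel_nut: steel hexagon nut, bystander, 30 mm across flats, 18 mm tall; origin at the centre of its underside
- flux_pot: brown flux pot 68 mm in diameter, 55 mm tall, with a green-handled brush standing in it to 140 mm, bystander; origin at the centre of its underside
- pliers: pliers with a red and a black handle lying on the bench, 165 mm long, bystander; origin near the rivet at bench height
- wire_brush: brush with a wooden handle lying on the bench, bystander; origin at its middle at bench height
- hammer: hammer lying on the bench, bystander; origin at its middle at bench height
There are look-alikes about, which are no part of the job. Of the things shaped like the union, the brass one is meant.

How it is judged (in metres and radians):
On the way, in this order (a step that is already met when the one before it is completed fails the run):
1. the union stands upright and let go on the clamp's bed between pad and stop, not yet squeezed (x of union in the frame of clamp between -0.012 and 0.012 m and y of union in the frame of clamp between -0.058 and -0.031 m and z of union in the frame of clamp below 0.0185 m and angle between union's own z axis and vertical below 0.1 rad and contact force between the fingers and union below 0.1 N and contact force between clamp and union below 6 N), for 0.2 s.
2. the pad has nipped the union against the stop (contact force between clamp and union above 8 N), for 0.2 s.
At the end, for the whole second after the job is handed in: Knob let go, wheel held by the pawl: the clamp squeezes the union with 18.3 to 26 N (the third click after the nip). The union stands upright (0.1 rad) on the bed, within 12 mm of the middle of the pad, flats square to it (0.12 rad), at rest (contact force between clamp and union between 18.3 and 26 N and x of union in the frame of clamp between -0.012 and 0.012 m and y of union in the frame of clamp between -0.058 and -0.036 m and z of union in the frame of clamp below 0.0185 m and angle between union's own z axis and vertical below 0.1 rad and (angle between the x axis of union and the x axis of clamp, either way round below 0.12 rad or angle between the x axis of union and the x axis of clamp, either way round between 0.927 and 1.167 rad) and linear speed of union below 0.01 m/s and velocity of joint ratchet_knob between -0.05 and 0.05 rad/s); the robot touches nothing.
It fails at once if the union is squeezed with more than 32 N (contact force between clamp and union above 32 N).
It fails at once if the pawl is forced: more than 25 N on it, by wrenching the wheel back or by hitting it (contact force between pawl and anything else above 25 N).
It fails at once if the union is knocked over (angle between union's own z axis and vertical above 0.5 rad).
It fails at once if another thing on the bench is shifted by more than 15 mm (distance of any of end_cap, steel_nut, flux_pot, pliers, wire_brush, hammer from where it was at the start of the episode above 0.015 m).
It also fails if it takes over 72 s, if anything falls off the work surface, if the arm or the gripper's body presses on something with over 40 N, if the wrist force passes 120 N, or if a joint passes its speed limit or range.

### The arm

A 6-joint arm with a two-finger parallel gripper is mounted at the origin on the work surface. World frame = base frame: x ahead of the robot, y to its left, z up, the work surface at z = 0. Lengths are in mm, angles in rad, forces in N, time in s.
With the tool pointing down it reaches from about 350 to 775 mm from the base axis. Payload 7.3 kg.
Tool frame: the origin (TCP) lies at the very end of the fingers, on their centre line; the grasp point (between the pads) lies 19 mm behind it (pinch_z is the distance from the TCP to the grasp point, in mm); z points along the fingers, y is the direction in which the jaws open and shut (so a half turn about z gives the same grasp; the last joint's range is limited). The gripper opens to 92 mm and grips with 3 to 60 N. Pads are 19 mm wide; open, the fingers measure 130 mm over their backs; the gripper's body (75 mm by 190 mm) begins 47 mm behind the grasp point.
Start: joints at [1.091, 0.342, 1.524, -0, 1.275, -0.146], TCP at [171.995, 496.047, 226.741] pointing down, gripper open.
Joint ranges: [-2.53, 2.53], [-0.77, 2.02], [0.04, 2.7], [-1, 4.14], [0.28, 2.66], [-3.11, 3.11]. Speed limits (rad/s): [2.57, 2.57, 3.14, 3.14, 3.14, 3.14].

### API

Orientations are given as [roll, pitch, yaw] about the fixed x, y, z axes, in that order (R = Rz(yaw) Ry(pitch) Rx(roll)).
In Python, from plant import * gives the robot as it stands.
- The arm moves only by the tool step_arm, never from a script. Its argument "moves" is one flat list of numbers, 7 for each row, row after row: the shift along the tool's x, y, z scaled (see below), then the turn, a rotation vector about the tool's x, y, z scaled (see below), then the closure, from -1 (fully open) to 1 (shut). A call has 1 to 8 rows; each row shifts and turns the pose as measured when the row begins, along the tool's axes as they then stand; what a row does not reach is not made up. The controller multiplies each number of a shift by 2 cm and each number of a turn by 4 degrees. A row lasts 1/12 s, in which the tool goes at most 41.7 mm and 7.16 degrees, less where a joint would pass 70% of its speed; a pose out of reach is approached as far as the arm can. A call with a number of a shift or a turn outside -1 to 1 is refused whole. A call with a gripper value outside its range is refused whole. The fingers move at their own pace and stop on an object; the grip force is fixed at half the most. Time passes only in rows, so rows that do not move let the fingers close. It gives the time, the measured TCP pose, the force and the opening at its end, in the units of the state.
- get_obs(): the state, without advancing time (a new reading comes with each control period).
- capture(name): name is "side" or "top" or "wrist"; returns the picture (480x640x3 uint8, red, green, blue); there is no depth.
- get_calibration(name): a dict with "mtx" (3x3 intrinsics, pixels), "eye" and "orientation" of the camera in the world; the wrist camera has in their place "mount" (4x4, takes a point from camera to tool coordinates, whose origin is the TCP and whose axes are the flange's). Camera axes: x right, y down, z forward; pixel columns grow to the right and rows downward; lengths in mm; the calibration is good to about 2 mm. A picture is of the moment at which its call begins: read the wrist's pose just before it. get_calibration takes no time and is no camera call.
- close_job(): hands the job in, once; it reports no verdict.
The state is a dict: "time": time; "joint_positions": joint angles; "dq": joint speeds; "tau": joint torques, N m; "tool_pos": TCP position; "tcp_rot": TCP orientation; "contact_force": force on the tool from outside, world axes, zero at the start; "moment": the same for the moment, N m; "grip_width": finger opening in mm.
Only numpy, scipy, OpenCV 4.12 (cv2) and the standard library are available. Lean on these libraries where they do the work, as an engineer would, in place of code of your own. Each camera call takes 0.05 s, during which the arm holds its last target.

## Working session

There is one attempt and no reset: what is moved stays moved. The work goes in short steps, Python scripts to look and compute and a tool call to move; the robot and the scene stay as the last step left them, time stands still between calls to the robot, and variables do not carry over. Pictures are saved under pics/ and viewed, and the job is handed in when it is done.

Besides the shell and the picture viewer there is one more tool, called after ">>>" as name(argument=value, ...) on one line, values as JSON. step_arm: Moves the arm, as the interface text tells. Shifts and turns lie within -1 to 1; 1 stands for 2 cm of shift or 4 degrees of turn. Its arguments: {"type":"object","properties":{"moves":{"type":"array"}},"required":["moves"]}

```bash
ls; mkdir -p pics
cat > h.py <<'E'
from plant import *
import numpy as np, cv2
def save(n,im): cv2.imwrite('pics/'+n+'.png',im[:,:,::-1])
def cam(name):
    c=get_calibration(name); return c
E
python3 - <<'E'
from h import *
o=get_obs(); print(o)
for n in ['side','top','wrist']:
    print(n,get_calibration(n))
    save(n+'0',capture(n))
E
```

```text
pics
{'time': 0.0, 'joint_positions': array([ 1.09101094e+00,  3.42721036e-01,  1.52500171e+00, -5.80237594e-05,
        1.27543071e+00, -1.46022525e-01]), 'dq': array([-0.00012265,  0.0009734 , -0.00074041,  0.00096693, -0.00080476,
       -0.00131125]), 'tau': array([ 1.58747025e-03, -4.31255114e+01, -2.44218117e+01,  7.18911644e-02,
        5.61749493e-02, -1.27872236e-04]), 'tool_pos': array([171.80458273, 495.65577599, 226.0511974 ]), 'tcp_rot': array([-3.14004038e+00, -1.72209779e-04,  2.80784659e+00]), 'contact_force': array([ 0.5269119 ,  0.52511085, -0.70380103]), 'moment': array([-0.02481429,  0.05274133,  0.01163312]), 'grip_width': 91.83733155685378}
side {'mtx': array([[433.23402223,   0.        , 311.55675735],
       [  0.        , 433.23402223, 239.91986237],
       [  0.        ,   0.        ,   1.        ]]), 'eye': array([   5.35331708, -575.24334262,  828.05166372]), 'orientation': array([-2.31874355, -0.02095162, -0.72181775])}
top {'mtx': array([[528.54880602,   0.        , 315.69332326],
       [  0.        , 528.54880602, 234.49701078],
       [  0.        ,   0.        ,   1.        ]]), 'eye': array([ 383.06117189,   -1.57526395, 1311.22392494]), 'orientation': array([-3.02982213,  0.01633869, -1.56281026])}
wrist {'mtx': array([[354.7474894 ,   0.        , 318.54089987],
       [  0.        , 354.7474894 , 241.08337525],
       [  0.        ,   0.        ,   1.        ]]), 'mount': array([[ 7.64870633e-04, -9.68514405e-01, -2.48956345e-01,
         6.64124185e+01],
       [ 9.99999695e-01,  7.01566601e-04,  3.43004073e-04,
        -7.82683845e-01],
       [-1.57544929e-04, -2.48956531e-01,  9.68514647e-01,
        -1.58593374e+02],
       [ 0.00000000e+00,  0.00000000e+00,  0.00000000e+00,
         1.00000000e+00]])}
```

View pics/top0.png

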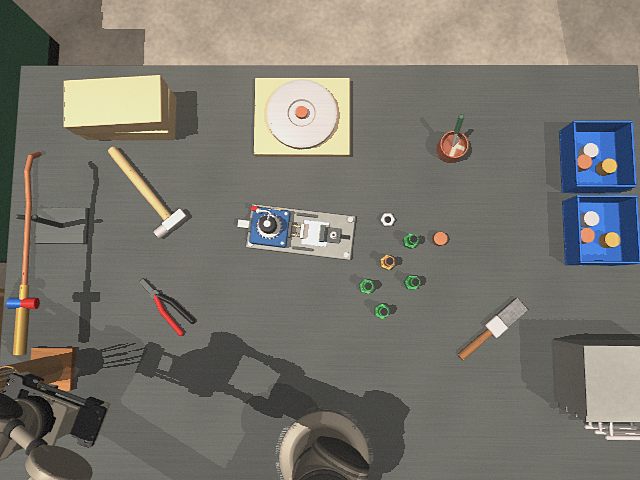

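View pics/side0.png

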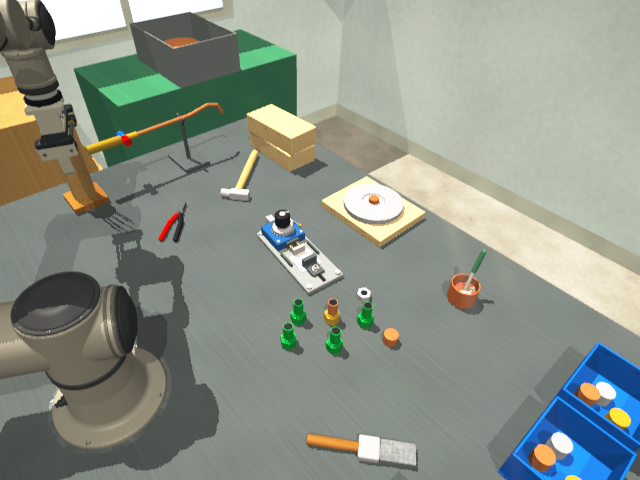

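View pics/wrist0.png

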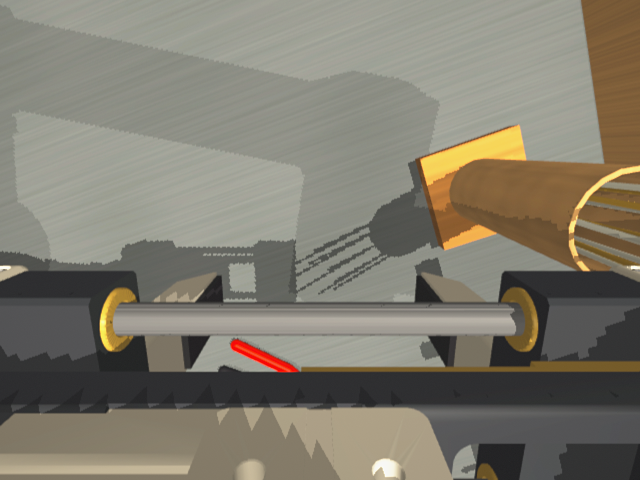

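The top picture shows candidates for the union: brass with copper stub at (388,262), and green look-alikes at (411,241), (366,286), (412,282) and (382,311). The steel nut is at (388,219) and the end cap at (440,239). By the description I pick the brass one at (388,262). The clamp lies from about (245,205) to (355,255), with the knob at (268,224). Next I'll make close crops and measurements.

```bash
cat >> h.py <<'E'
from scipy.spatial.transform import Rotation as Ro
def camRT(name,obs=None):
    c=get_calibration(name)
    if name=='wrist':
        T=np.eye(4); T[:3,:3]=Ro.from_euler('xyz',obs['tcp_rot']).as_matrix(); T[:3,3]=obs['tool_pos']
        M=T@c['mount']; return c['mtx'],M[:3,:3],M[:3,3]
    return c['mtx'],Ro.from_euler('xyz',c['orientation']).as_matrix(),np.array(c['eye'])
def ray(K,R,e,px,z):
    d=R@np.linalg.inv(K)@np.array([px[0],px[1],1.]); return e+d*(z-e[2])/d[2]
def proj(K,R,e,p):
    q=K@(R.T@(np.asarray(p,float)-e)); return q[:2]/q[2]
def tri(views):
    A=np.zeros((3,3));b=np.zeros(3)
    for K,R,e,px in views:
        d=R@np.linalg.inv(K)@np.array([px[0],px[1],1.]); d/=np.linalg.norm(d)
        P=np.eye(3)-np.outer(d,d);A+=P;b+=P@e
    return np.linalg.solve(A,b)
E
python3 - <<'E'
from h import *
t=cv2.imread('pics/top0.png');s=cv2.imread('pics/side0.png')
a=cv2.resize(t[190:320,230:440],None,fx=3.8,fy=3.8,interpolation=cv2.INTER_CUBIC); cv2.imwrite('pics/tc.png',a)
b=cv2.resize(s[195:355,240:410],None,fx=3.7,fy=3.7,interpolation=cv2.INTER_CUBIC); cv2.imwrite('pics/sc.png',b)
V=camRT('top')
for n,px,z in [('union',(388,262),64),('knob',(268,222),96),('nut',(388,219),18),('cap',(440,239),28),('pot',(454,147),55),('cl1',(245,250),10),('cl2',(352,259),10),('cl3',(355,214),10)]:
    print(n,ray(*V,px,z).round(1))
E
```

```text
union [ 458.8 -151.    64. ]
knob [547.8 130.4  96. ]
nut [ 567.6 -157.2   18. ]
cap [ 517.8 -281.9   28. ]
pot [ 739.6 -313.9   55. ]
cl1 [489.3 195.5  10. ]
cl2 [468.8 -69.   10. ]
cl3 [580.8 -76.4  10. ]
```

View pics/tc.png

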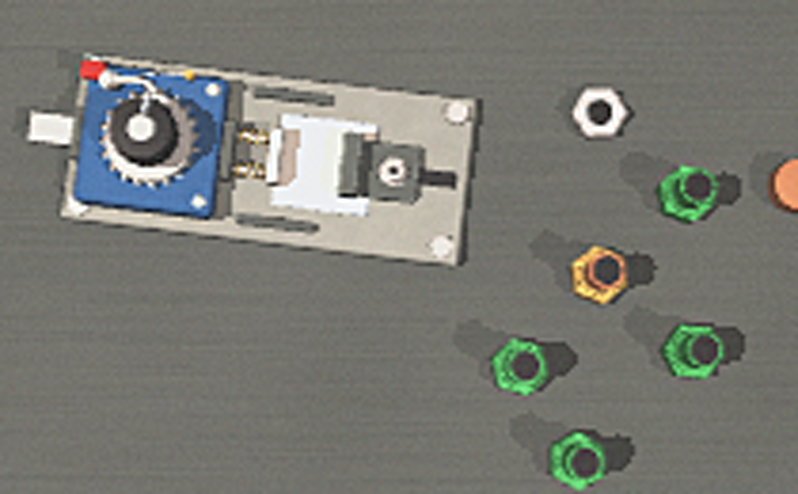

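View pics/sc.png

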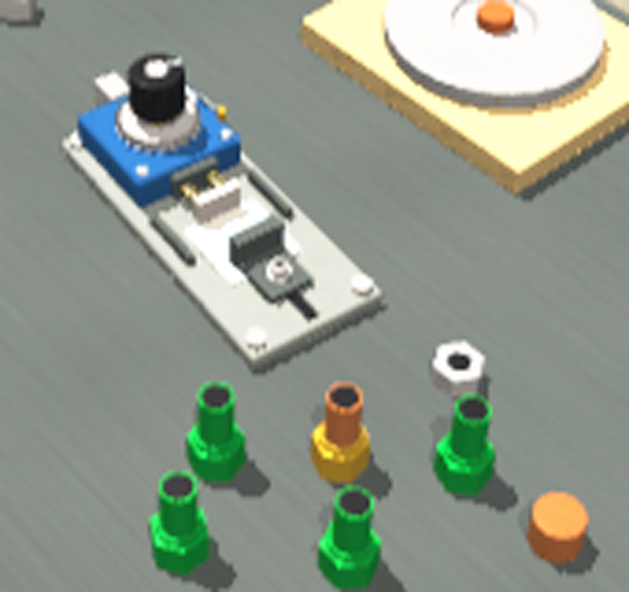

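The crops confirm the choice: the union is the only one with a yellow-brass hex and a copper stub, at crop (600,272). The four neighbours are all green. The knob and pawl are at the left (+y) end of the clamp, with the red tab on the far side (+x). The steel stop is about 350 px along in the crop, and a visible gap separates the pad from the stop. I'll move the wrist camera over the clamp and union.

>>> step_arm(moves=[-1,-0.74,0,0,0,0,-1,-1,-0.74,0,0,0,0,-1,-1,-0.74,0,0,0,0,-1,-1,-0.74,0,0,0,0,-1,-1,-0.74,0,0,0,0,-1,-1,-0.74,0,0,0,0,-1,-1,-0.74,0,0,0,0,-1,-1,-0.74,0,0,0,0,-1])

```text
time: 0.82
tool_pos: [284.9, 327.3, 223.5]
tcp_rot: [-3.137, -0.003, 2.816]
contact_force: [0.6, 0.5, 0.1]
grip_width: 91.4
```

>>> step_arm(moves=[-1,-0.74,0,0,0,0,-1,-1,-0.74,0,0,0,0,-1,-1,-0.74,0,0,0,0,-1,-1,-0.74,0,0,0,0,-1,-1,-0.74,0,0,0,0,-1,-1,-0.74,0,0,0,0,-1,-1,-0.74,0,0,0,0,-1,-1,-0.74,0,0,0,0,-1])

```text
time: 1.48
tool_pos: [401.8, 154.4, 222.7]
tcp_rot: [-3.136, -0.005, 2.817]
contact_force: [0.2, 0.3, -0.0]
grip_width: 91.7
```

>>> step_arm(moves=[-1,-0.74,0,0,0,0,-1,-1,-0.74,0,0,0,0,-1,-1,-0.74,0,0,0,0,-1,-1,-0.74,0,0,0,0,-1,-1,-0.74,0,0,0,0,-1,-1,-0.74,0,0,0,0,-1,-1,-0.74,0,0,0,0,-1,-1,-0.74,0,0,0,0,-1])

```text
time: 2.15
tool_pos: [518.8, -18.5, 221.0]
tcp_rot: [-3.135, -0.008, 2.815]
contact_force: [-0.4, -0.7, 0.5]
grip_width: 91.7
```

>>> step_arm(moves=[0,0,0,0,0,1,-1,0,0,0,0,0,1,-1,0,0,0,0,0,1,-1,0,0,0,0,0,1,-1,0,0,0,0,0,1,-1,0,0,0,0,0,1,-1,0,0,0,0,0,1,-1,0,0,0,0,0,1,-1])

```text
time: 2.82
tool_pos: [520.5, -24.8, 217.3]
tcp_rot: [-3.127, -0.006, 2.225]
contact_force: [-0.5, -0.3, 0.4]
grip_width: 91.8
```

>>> step_arm(moves=[0,0,0,0,0,1,-1,0,0,0,0,0,1,-1,0,0,0,0,0,1,-1,0,0,0,0,0,1,-1,0,0,0,0,0,1,-1,0,0,0,0,0,1,-1,0,0,0,0,0,1,-1])

```text
time: 3.4
tool_pos: [519.1, -24.6, 215.0]
tcp_rot: [-3.121, -0.0, 1.711]
contact_force: [-1.3, 0.2, -0.5]
grip_width: 92.1
```

Run:
```python
from h import *
import pickle
o=get_obs(); im=capture('wrist'); save('w1',im); pickle.dump(o,open('w1.pkl','wb'))
print(o['tool_pos'],o['tcp_rot'],o['dq'].round(3),o['joint_positions'].round(3),o['contact_force'],o['moment'])
```

```text
[519.08061643 -24.58779979 215.04822035] [-3.12115303e+00 -3.82418426e-04  1.71053159e+00] [0.002 0.003 0.005 0.    0.002 0.876] [-0.191  0.354  1.54  -0.007  1.267 -0.329] [-1.25466396  0.16106088 -0.49957904] [-0.06468681 -0.00250097 -0.00987495]
```

View pics/w1.png

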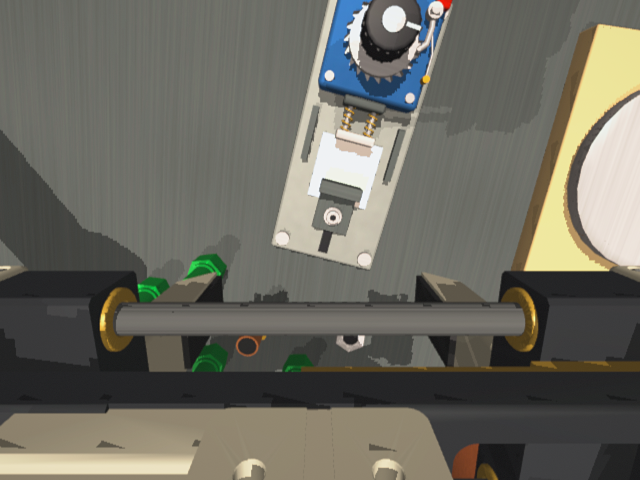

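The wrist view shows the clamp whole. The knob is at about (393,20), the pad at (355,137), the white bed at (345,170), the stop face at about row 182 and the stop bolt at (333,216). I'll measure with crops.

Run:
```python
from h import *
w=cv2.imread('pics/w1.png')
cv2.imwrite('pics/w1c.png',cv2.resize(w[90:270,260:440],None,fx=3.3,fy=3.3,interpolation=cv2.INTER_CUBIC))
cv2.imwrite('pics/w1d.png',cv2.resize(w[0:120,290:470],None,fx=4.4,fy=4.4,interpolation=cv2.INTER_CUBIC))
```

```text
(no output)
```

View pics/w1c.png

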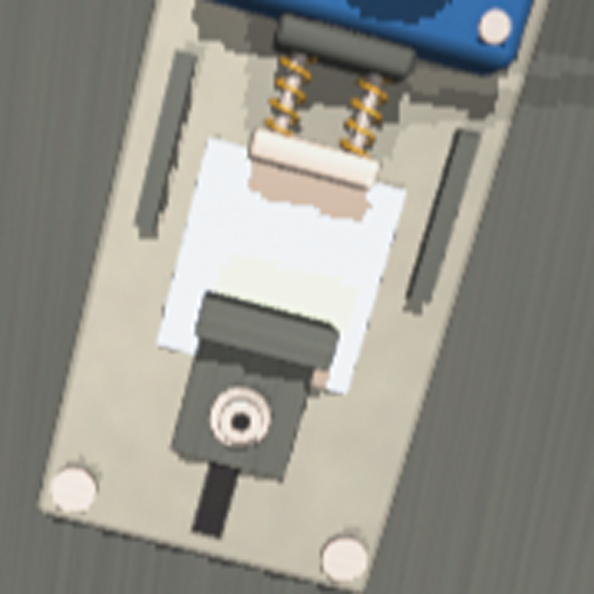

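View pics/w1d.png

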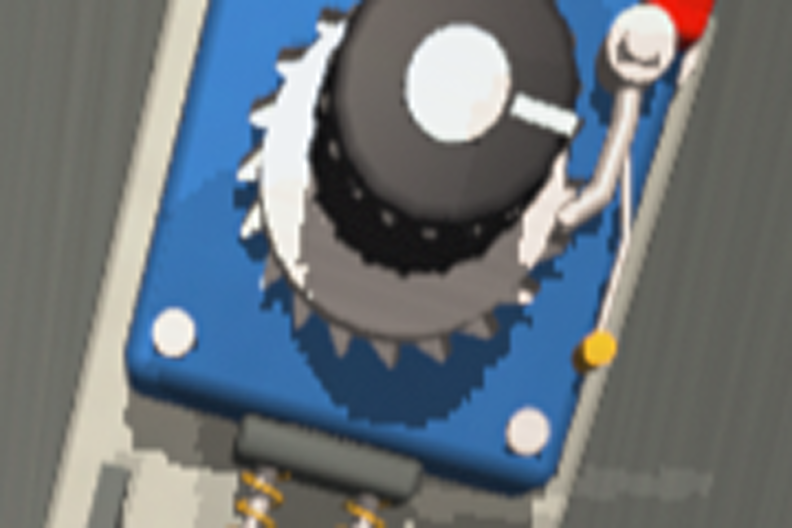

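```bash
cat > m1.py <<'E'
from h import *
import pickle
o=pickle.load(open('w1.pkl','rb')); W=camRT('wrist',o); print('cam',W[2].round(1))
c=lambda x,y:(260+x/3.3,90+y/3.3)
d=lambda x,y:(290+x/4.4,y/4.4)
P=lambda px,z: ray(*W,px,z)
bed=[P(c(*p),16) for p in [(211,137),(405,187),(350,394),(158,346)]]
for b in bed: print('bed',b.round(1))
bl=(bed[0]-bed[3]+bed[1]-bed[2]); yawy=np.arctan2(-bl[0],bl[1]); bw=bed[1]-bed[0]+bed[2]-bed[3]; print('yaw from bed y',yawy,'from x',np.arctan2(bw[1],bw[0]), 'size',np.linalg.norm(bw)/2,np.linalg.norm(bl)/2)
T=camRT('top');S=camRT('side')
k=P(d(458,83),96); print('knob wrist',k)
scr=[P(d(174,333),43),P(d(527,431),43)]; s=scr[1]-scr[0]; print('case screws',scr, np.arctan2(s[1],s[0]))
bolt=P(c(240,421),42)
scb=[P(c(73,489),10),P(c(344,559),10)]; s=scb[1]-scb[0]; print('base screws',scb,np.arctan2(s[1],s[0]))
# top view knob: crop 3.8 of [190:,230:]
tp=lambda x,y:(230+x/3.8,190+y/3.8)
print('knob top',ray(*T,tp(141,127),96), 'tri',tri([(*W,d(458,83)),(*T,tp(141,127)),(*S,(240+156/3.7,195+68/3.7))]))
yaw=np.mean([yawy,np.arctan2(bw[1],bw[0]),np.arctan2(s[1],s[0])])
print('yaw',yaw)
ex=np.array([np.cos(yaw),np.sin(yaw)]);ey=np.array([-np.sin(yaw),np.cos(yaw)])
O=k[:2]-65*ey
O2=ray(*T,tp(141,127),96)[:2]-65*ey
for nm,O_ in(('w',O),('t',O2)):
  f=lambda p:(np.dot(p[:2]-O_,ex).round(1),np.dot(p[:2]-O_,ey).round(1))
  print(nm,'O',O_)
  for n,p in [('stopb1',P(c(207,292),16)),('stopb2',P(c(338,327),16)),('stopt1',P(c(203,300),42)),('stopt2',P(c(335,335),42)),('pad1',P(c(249,158),39)),('pad2',P(c(376,187),39)),('bolt',bolt),('bed0',bed[0]),('bed1',bed[1]),('bed2',bed[2]),('bed3',bed[3])]: print(n,f(p))
E
python3 m1.py
```

```text
cam [512.8  40.8 373.6]
bed [508.5  57.9  16. ]
bed [567.1  51.9  16. ]
bed [561.7 -11.   16. ]
bed [501.3  -4.8  16. ]
yaw from bed y -0.10002215741709584 from x -0.1020776492706556 size 59.812033255642895 63.09891478672811
knob wrist [546.90969594 134.83356903  96.        ]
case screws [array([507.00587298, 102.69171196,  43.        ]), array([578.60478657,  94.55092061,  43.        ])] -0.11321373553249121
base screws [array([480.14313065, -54.84013859,  10.        ]), array([569.94123152, -65.31399239,  10.        ])] -0.11611315724382164
knob top [544.50560511 132.45504696  96.        ] tri [545.33724971 132.90359887  98.59801554]
yaw -0.10607098797719104
w O [540.02800307  70.19888559]
stopb1 (np.float64(-20.1), np.float64(-59.2))
stopb2 (np.float64(21.0), np.float64(-59.6))
stopt1 (np.float64(-20.9), np.float64(-59.7))
stopt2 (np.float64(17.5), np.float64(-60.0))
pad1 (np.float64(-18.2), np.float64(-19.4))
pad2 (np.float64(17.7), np.float64(-18.3))
bolt (np.float64(-2.2), np.float64(-90.4))
bed0 (np.float64(-30.0), np.float64(-15.6))
bed1 (np.float64(28.8), np.float64(-15.3))
bed2 (np.float64(30.2), np.float64(-78.4))
bed3 (np.float64(-30.6), np.float64(-78.7))
t O [537.62391224  67.82036352]
stopb1 (np.float64(-18.0), np.float64(-56.6))
stopb2 (np.float64(23.1), np.float64(-57.0))
stopt1 (np.float64(-18.8), np.float64(-57.0))
stopt2 (np.float64(19.6), np.float64(-57.4))
pad1 (np.float64(-16.0), np.float64(-16.8))
pad2 (np.float64(19.8), np.float64(-15.7))
bolt (np.float64(-0.0), np.float64(-87.8))
bed0 (np.float64(-27.9), np.float64(-12.9))
bed1 (np.float64(31.0), np.float64(-12.7))
bed2 (np.float64(32.3), np.float64(-75.8))
bed3 (np.float64(-28.5), np.float64(-76.0))
```

>>> step_arm(moves=[-1,-0.42,0,0,0,0,-1,-1,-0.42,0,0,0,0,-1,-1,-0.42,0,0,0,0,-1,-1,-0.42,0,0,0,0,-1,-1,-0.42,0,0,0,0,-1,-1,-0.42,0,0,0,0,-1,-1,-0.42,0,0,0,0,-1,-1,-0.42,0,0,0,0,-1])

```text
time: 4.12
tool_pos: [473.3, -194.7, 214.4]
tcp_rot: [-3.118, -0.004, 1.728]
contact_force: [0.2, -0.2, -0.8]
grip_width: 91.8
```

>>> step_arm(moves=[-1,-0.42,0,-0.25,0,0,-1,-0.5,-0.2,0,0,0,0,-1,0,0,0,0,0,0,-1])

```text
time: 4.37
tool_pos: [464.1, -230.9, 213.8]
tcp_rot: [-3.135, -0.004, 1.728]
contact_force: [-0.4, -0.3, 0.1]
grip_width: 91.8
```

Run:
```python
from h import *
import pickle
o=get_obs(); im=capture('wrist'); save('w2',im); pickle.dump(o,open('w2.pkl','wb'))
print(o['tool_pos'],o['tcp_rot'],o['dq'].round(3),o['joint_positions'].round(3),o['contact_force'],o['moment'])
```

```text
[ 464.13095334 -230.93828516  213.8202126 ] [-3.13507804 -0.00374668  1.72835762] [-0.004 -0.005  0.014  0.013 -0.001 -0.005] [-0.608  0.345  1.557 -0.002  1.247 -0.765] [-0.39996225 -0.25906068  0.07429548] [-0.15139384  0.07915969 -0.0167911 ]
```

View pics/w2.png

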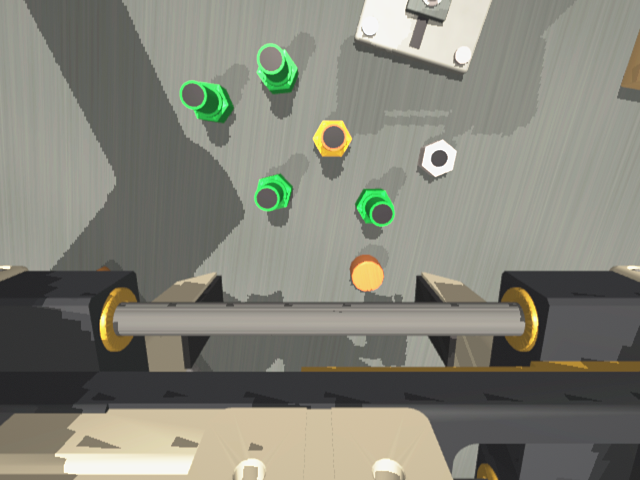

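The wrist view shows the brass union at (332,138), almost under the camera, with the green ones at (277,65), (205,102), (273,192) and (376,208). I'll measure its centre and hex yaw.

Run:
```python
from h import *
import pickle
w=cv2.imread('pics/w2.png'); o=pickle.load(open('w2.pkl','rb')); W=camRT('wrist',o)
cr=w[105:175,295:370]
cv2.imwrite('pics/w2c.png',cv2.resize(cr,None,fx=8,fy=8,interpolation=cv2.INTER_NEAREST))
hsv=cv2.cvtColor(w,cv2.COLOR_BGR2HSV)
m=((hsv[:,:,0]>5)&(hsv[:,:,0]<32)&(hsv[:,:,1]>120)).astype(np.uint8); m[:105]=0;m[175:]=0;m[:,:295]=0;m[:,370:]=0
cs,_=cv2.findContours(m,cv2.RETR_EXTERNAL,cv2.CHAIN_APPROX_NONE); c=max(cs,key=cv2.contourArea)
h=cv2.convexHull(c); ap=cv2.approxPolyDP(h,3,True)[:,0]
print(cv2.contourArea(c),ap.tolist())
for p in ap: print(ray(*W,p,24).round(1))
# 4 hull fourier: 6-fold phase of hull ray-cast at z=24 from area
pts=np.array([ray(*W,p[0]+0.0,18)[:2] for p in h]); 
dk=((hsv[:,:,2]<90)).astype(np.uint8); dk[:105]=0;dk[160:]=0;dk[:,:315]=0;dk[:,355:]=0
M=cv2.moments(dk,True); print('hole',M['m10']/M['m00'],M['m01']/M['m00'],M['m00'])
print('stub',ray(*W,(M['m10']/M['m00'],M['m01']/M['m00']),64))
M=cv2.moments(h); print('hexc',ray(*W,(M['m10']/M['m00'],M['m01']/M['m00']),18))
print('exp clamp uni', W[2])
```

```text
1020.0 [[342, 121], [351, 137], [341, 156], [322, 156], [313, 139], [323, 121]]
[ 469.8 -136.1   24. ]
[ 480.7 -148.9   24. ]
[ 474.4 -167.5   24. ]
[ 456.5 -170.4   24. ]
[ 445.6 -156.3   24. ]
[ 452.3 -138.9   24. ]Traceback (most recent call last):
  File "<stdin>", line 15, in <module>
ZeroDivisionError: float division by zero
```

View pics/w2c.png

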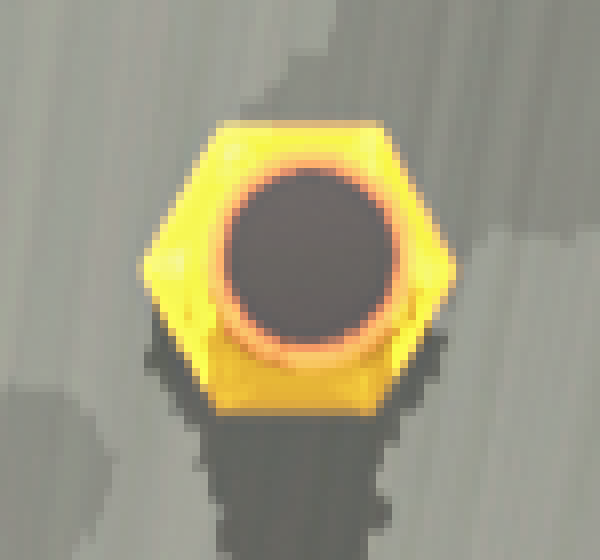

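```bash
cat >> h.py <<'E'
def delta(target,yaw=None):
    o=get_obs(); R=Ro.from_euler('xyz',o['tcp_rot']).as_matrix()
    d=R.T@(np.array(target)-o['tool_pos']); print('pos',o['tool_pos'].round(1),'rot',o['tcp_rot'].round(4)); print('shift units',(d/20).round(2))
    if yaw is not None:
        Rt=Ro.from_euler('xyz',[np.pi,0,yaw]).as_matrix()
        print('turn units',(np.degrees(Ro.from_matrix(R.T@Rt).as_rotvec())/4).round(2))
E
python3 - <<'E'
from h import *
import pickle
o=pickle.load(open('w2.pkl','rb')); W=camRT('wrist',o)
print('stub',ray(*W,(333.9,136.9),64))
for z,p in [(24,(295+300/8,105+122/8)),(0,(295+297/8,105+412/8))]: print(ray(*W,p,z))
T=camRT('top'); t=(230+605/3.8,190+270/3.8); print('top',ray(*T,t,64),'side+top+w',tri([(*T,t),(*W,(333.9,136.9)),(*camRT('side'),(240+345/3.7,195+398/3.7))]))
E
```

```text
stub [ 463.6050078  -153.08133195   64.        ]
[ 460.97685833 -136.83986613   24.        ]
[ 466.92070836 -169.5399181     0.        ]
top [ 461.0042882  -153.82014902   64.        ] side+top+w [ 462.44221175 -153.60474745   63.26529538]
```

Union: the wrist view gives (463.6, -153.1), the three-view triangulation (462.4, -153.6, 63.3), and the known height is 64, so these agree. Its yaw is about 0.16. I'll go over it with the jaws pre-closed.

```bash
python3 -c "
from h import *
delta([463.5,-153.2,110],1.728)"
```

```text
pos [ 464.3 -230.   213.8] rot [-3.135  -0.0043  1.7286]
shift units [3.78 0.6  5.2 ]
turn units [-0.09 -0.06  0.01]
```

>>> step_arm(moves=[0.75,0.12,1,-0.09,-0.06,0,-0.1,0.75,0.12,1,0,0,0,-0.1,0.75,0.12,1,0,0,0,-0.1,0.75,0.12,1,0,0,0,-0.1,0.75,0.12,1,0,0,0,-0.1,0,0,0,0,0,0,-0.1])

```text
time: 4.92
tool_pos: [466.1, -146.0, 111.3]
tcp_rot: [3.139, 0.001, 1.733]
contact_force: [-0.8, 1.2, -0.6]
grip_width: 56.4
```

```bash
python3 -c "
from h import *
delta([463.5,-153.2,31],1.728);print(get_obs()['grip_width'])"
```

```text
pos [ 466.1 -146.   111.3] rot [3.1394e+00 9.0000e-04 1.7329e+00]
shift units [-0.33 -0.2   4.02]
turn units [0.03 0.01 0.07]
56.37442182818269
```

>>> step_arm(moves=[-0.33,-0.2,0.3,0,0,0.07,-0.1,0,0,0,0,0,0,-0.1,0,0,0,0,0,0,-0.1])

```text
time: 5.17
tool_pos: [464.3, -151.9, 105.7]
tcp_rot: [3.139, 0.001, 1.733]
contact_force: [-0.5, -0.5, 0.8]
grip_width: 50.3
```

```bash
python3 -c "
from h import *
delta([463.5,-153.2,31],1.728);print(get_obs()['grip_width'])"
```

```text
pos [ 464.3 -151.9  105.7] rot [3.1394e+00 1.1000e-03 1.7334e+00]
shift units [-0.06 -0.06  3.74]
turn units [0.03 0.01 0.08]
50.34335145992465
```

>>> step_arm(moves=[-0.06,-0.06,0.75,0,0,0.08,-0.1,0,0,0.75,0,0,0,-0.1,0,0,0.75,0,0,0,-0.1,0,0,0.75,0,0,0,-0.1,0,0,0.6,0,0,0,-0.1,0,0,0,0,0,0,-0.1,0,0,0,0,0,0,-0.1])

```text
time: 5.75
tool_pos: [470.3, -161.4, 38.7]
tcp_rot: [3.125, 0.012, 1.722]
contact_force: [0.5, 0.4, 0.2]
grip_width: 50.1
```

```bash
python3 -c "
from h import *
delta([463.5,-153.2,31],1.728);print(get_obs()['grip_width'])
save('w3',capture('wrist'))"
```

```text
pos [ 470.3 -161.4   38.7] rot [3.125  0.0121 1.7219]
shift units [ 0.46 -0.28  0.38]
turn units [ 0.24  0.17 -0.09]
50.13856437762391
```

View pics/w3.png

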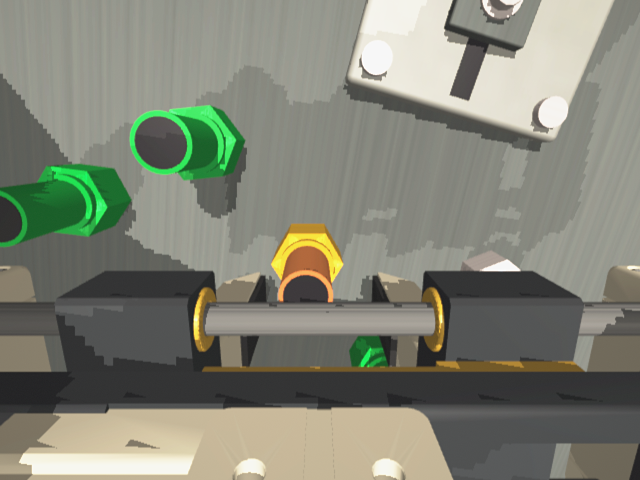

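The wrist view shows the union between the fingers at about (305,270), off by some 9 mm after the arm drifted sideways. I'll correct that and the small tilt.

>>> step_arm(moves=[0.46,-0.28,0,0.24,0.17,0,-0.1,0,0,0,0,0,0,-0.1,0,0,0,0,0,0,-0.1])

```text
time: 6.05
tool_pos: [464.1, -153.6, 41.3]
tcp_rot: [3.14, 0.002, 1.721]
contact_force: [0.1, 0.7, 0.0]
grip_width: 50.5
```

```bash
python3 -c "
from h import *
delta([463.5,-153.2,31],1.728);print(get_obs()['grip_width'])"
```

```text
pos [ 464.1 -153.6   41.3] rot [3.1397e+00 1.9000e-03 1.7211e+00]
shift units [ 0.03 -0.03  0.52]
turn units [ 0.03  0.03 -0.1 ]
50.4894002830965
```

>>> step_arm(moves=[0.03,-0.03,0.3,0,0,-0.05,-0.1,0.05,-0.03,0.25,0.05,0.05,0,-0.1,0,0,0,0,0,0,-0.1])

```text
time: 6.3
tool_pos: [463.4, -152.2, 30.9]
tcp_rot: [3.141, -0.0, 1.726]
contact_force: [0.4, -0.6, -0.7]
grip_width: 50.6
```

```bash
python3 -c "
from h import *
delta([463.5,-153.2,31],1.728);print(get_obs()['contact_force'])"
```

```text
pos [ 463.4 -152.2   30.9] rot [ 3.1409 -0.      1.7256]
shift units [-0.05 -0.   -0.01]
turn units [ 0.01 -0.   -0.04]
[ 0.3584255  -0.58049221 -0.74253506]
```

>>> step_arm(moves=[-0.03,0,0,0,0,0,1,0,0,0,0,0,0,1,0,0,0,0,0,0,1,0,0,0,0,0,0,1,0,0,0,0,0,0,1,0,0,0,0,0,0,1])

```text
time: 6.8
tool_pos: [463.3, -152.7, 30.2]
tcp_rot: [-3.141, -0.001, 1.726]
contact_force: [0.3, 0.2, -0.4]
grip_width: 21.6
```

```bash
python3 -c "
from h import *
delta([463.5,-153.2,31],1.728);o=get_obs();print(o['contact_force'],o['moment'],o['grip_width'])
save('w4',capture('wrist'))"
```

```text
pos [ 463.3 -152.7   30.2] rot [-3.1412e+00 -8.0000e-04  1.7256e+00]
shift units [-0.02  0.01 -0.04]
turn units [-0.01 -0.01 -0.03]
[ 0.27682101  0.21893542 -0.37982761] [-0.06450035 -0.01292442  0.05240838] 21.637420724045242
```

View pics/w4.png

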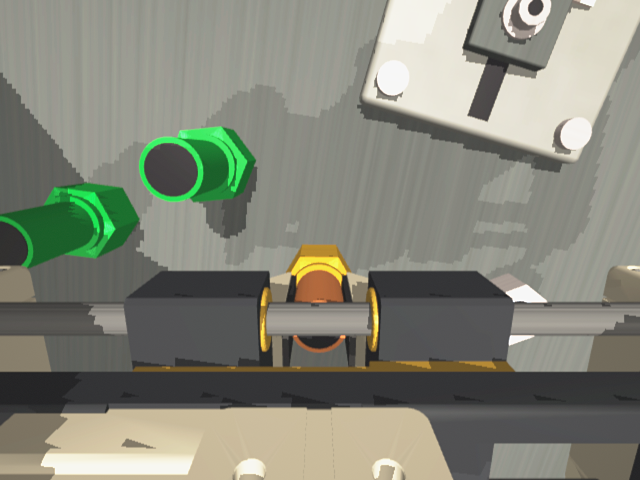

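The grip holds: width is 21.6 mm on the 22 mm stub. The hex front edge is horizontal in the view at row 245, so its corners line up with the jaw axis. Lifting.

>>> step_arm(moves=[0,0,-0.3,0,0,0,1,0,0,-0.6,0,0,0,1,0,0,-0.8,0,0,0,1,0,0,-0.8,0,0,0,1,0,0,-0.8,0,0,0,1,0,0,-0.6,0,0,0,1,0,0,0,0,0,0,1])

```text
time: 7.43
tool_pos: [461.2, -151.8, 111.5]
tcp_rot: [-3.136, -0.005, 1.726]
contact_force: [0.6, -0.1, -2.2]
grip_width: 21.3
```

```bash
python3 -c "
from h import *
delta([536,32.9,110],1.465);o=get_obs();print(o['contact_force'],o['moment'],o['grip_width'])"
```

```text
pos [ 461.2 -151.8  111.5] rot [-3.1358 -0.0047  1.7256]
shift units [8.55 5.12 0.08]
turn units [-0.09 -0.06  3.73]
[ 0.56737685 -0.08864123 -2.15733396] [-0.09618375 -0.02245873 -0.04213926] 21.268096816350567
```

>>> step_arm(moves=[0.5,0.3,0,-0.09,-0.06,0,1,0.8,0.48,0,0,0,0,1,0.9,0.54,0,0,0,0,1,0.9,0.54,0,0,0,0,1,0.9,0.54,0,0,0,0,1,0.9,0.54,0,0,0,0,1,0.9,0.54,0,0,0,0,1,0.8,0.48,0,0,0,0,1])

```text
time: 8.1
tool_pos: [517.9, -1.8, 106.7]
tcp_rot: [-3.137, -0.003, 1.718]
contact_force: [0.5, 0.3, -2.3]
grip_width: 21.3
```

>>> step_arm(moves=[0.6,0.36,0,0,0,0,1,0.3,0.2,0,0,0,0.5,1,0,0,0,0,0,0.8,1,0,0,0,0,0,0.8,1,0,0,0,0,0,0.8,1,0,0,0,0,0,0.5,1,0,0,0,0,0,0,1,0,0,0,0,0,0,1])

```text
time: 8.77
tool_pos: [522.3, 30.3, 98.0]
tcp_rot: [-3.123, -0.004, 1.479]
contact_force: [0.2, 1.1, -1.9]
grip_width: 21.3
```

```bash
python3 -c "
from h import *
import pickle
delta([536,32.9,110],1.465);o=get_obs();print(o['contact_force'],o['moment'],o['grip_width'],o['dq'].round(3))
save('w5',capture('wrist'));pickle.dump(o,open('w5.pkl','wb'));save('t5',capture('top'))"
```

```text
pos [522.3  30.3  98. ] rot [-3.1234 -0.004   1.4788]
shift units [ 0.2   0.66 -0.61]
turn units [-0.26 -0.06  0.2 ]
[ 0.23439662  1.08503181 -1.89627793] [-0.09851957  0.08072681 -0.04026326] 21.335275445404438 [ 0.013  0.012  0.012  0.    -0.01   0.014]
```

View pics/w5.png

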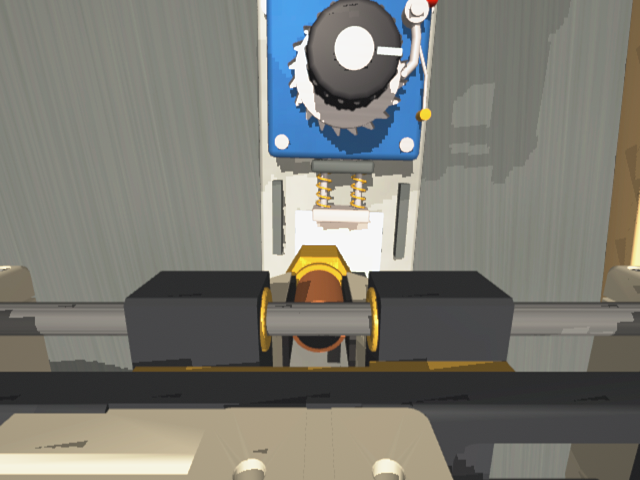

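The held union is level and centred in the fingers. The pad is ahead at (341,214), the case screws at (282,142) and (407,145), and the knob cap at (355,48). I'll refine the clamp pose from this view.

Run:
```python
from h import *
import pickle
w=cv2.imread('pics/w5.png')
cv2.imwrite('pics/w5c.png',cv2.resize(w[120:280,250:440],None,fx=4.2,fy=3.7,interpolation=cv2.INTER_CUBIC))
o=pickle.load(open('w5.pkl','rb')); W=camRT('wrist',o)
hsv=cv2.cvtColor(w,cv2.COLOR_BGR2HSV)
m=((hsv[:,:,1]<40)&(hsv[:,:,2]>200)).astype(np.uint8)
n,l,st,ce=cv2.connectedComponentsWithStats(m)
for i in range(1,n):
    if st[i,4]>60: print(st[i],ce[i].round(1))
```

```text
[  258     0   166   278 11023] [331.5 208.1]
[405   0  24  23 406] [416.6   9.6]
[390  14  44  95 847] [413.9  61.9]
[ 335   26   39   44 1363] [353.9  47.5]
[289  30  31  90 981] [303.1  79. ]
[377  47  25   9 182] [389.2  50.7]
[275 135  14  14 160] [281.3 141.4]
[400 137  14  15 163] [406.4 144.3]
[328 186  25  19 329] [341.2 195.2]
[   0  455  192   19 2926] [ 88.1 465.6]
[242 459  19  11 156] [251.1 464. ]
[377 459  19  15 218] [385.5 465.8]
```

View pics/w5c.png

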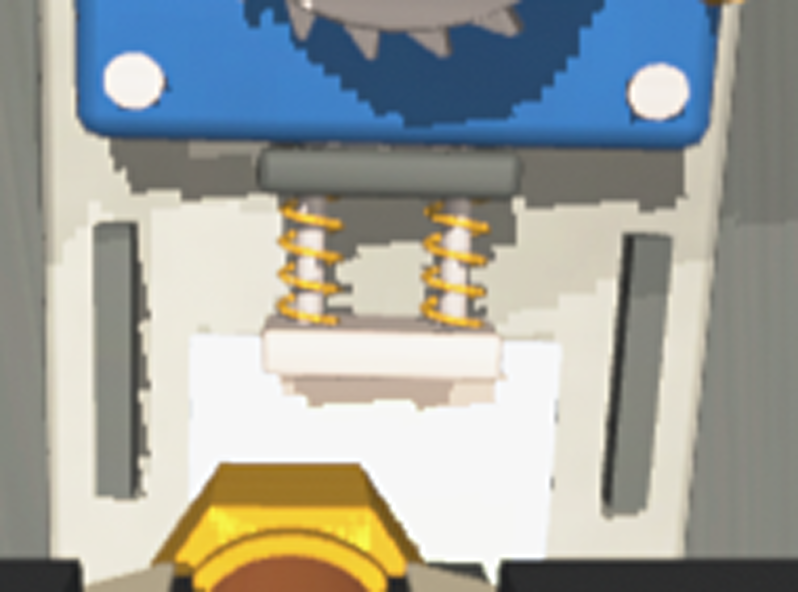

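Run:
```python
from h import *
import pickle
o=pickle.load(open('w5.pkl','rb')); W=camRT('wrist',o); P=lambda p,z:ray(*W,p,z)
c=lambda x,y:(250+x/4.2,120+y/3.7)
s1,s2=P((281.3,141.4),43),P((406.4,144.3),43); d=s2-s1; print('screws',s1,s2,np.linalg.norm(d),np.arctan2(d[1],d[0]))
k=P((353.9,47.5),97);print('knob',k)
p1,p2=P(c(263,374),39),P(c(500,379),39); d=p2-p1; print('pad',p1,p2,np.linalg.norm(d),np.arctan2(d[1],d[0]))
b1,b2=P(c(191,335),16),P(c(560,343),16);d=b2-b1;print('bed back',b1,b2,np.linalg.norm(d),np.arctan2(d[1],d[0]))
yaw=-0.108
ex=np.array([np.cos(yaw),np.sin(yaw)]);ey=np.array([-np.sin(yaw),np.cos(yaw)])
m=(s1+s2)[:2]/2; 
print('O knob',k[:2]-65*ey,'padmid->bed target',(p1+p2)[:2]/2-19.5*ey, 'bedmid', (b1+b2)[:2]/2 -(-15.5+37.5)*ey)
u=P(c(290,463),54.); print('union front', u)
O=np.array([540,70.2]); print('target',O-37.5*ey)
```

```text
screws [506.23693699 102.84062098  43.        ] [578.35886976  94.58737614  43.        ] 72.59262522269083 -0.11393897506504193
knob [546.34297449 134.73304132  97.        ]
pad [519.70235593  53.57075224  39.        ] [554.68644388  49.63105499  39.        ] 35.20522154760471 -0.11214151253843546
bed back [507.48501681  57.57574847  16.        ] [567.28285566  50.78060355  16.        ] 60.18268460231588 -0.11314992426610054
O knob [539.33661342  70.11175299] padmid->bed target [535.09249158  32.21451712] bedmid [535.01255248  32.30635535]
union front [522.89424582  41.67161     54.        ]
target [535.95786861  32.91848751]
```

>>> step_arm(moves=[0.18,0.63,0,-0.26,-0.06,0.26,1,0,0,0,0,0,0,1,0,0,0,0,0,0,1])

```text
time: 9.12
tool_pos: [534.8, 32.6, 97.4]
tcp_rot: [-3.14, 0.001, 1.462]
contact_force: [-0.2, -0.7, -1.8]
grip_width: 21.4
```

```bash
python3 -c "
from h import *
delta([535.3,32.5,47],1.459)"
```

```text
pos [534.8  32.6  97.4] rot [-3.1405e+00  6.0000e-04  1.4625e+00]
shift units [-0.    0.03  2.52]
turn units [-0.02  0.01  0.05]
```

>>> step_arm(moves=[0,0.03,0.4,0,0,0.05,1,0,0,0.4,0,0,0,1,0,0,0,0,0,0,1,0,0,0,0,0,0,1])

```text
time: 9.45
tool_pos: [534.0, 32.2, 79.4]
tcp_rot: [-3.138, 0.0, 1.46]
contact_force: [-0.5, 0.3, -2.3]
grip_width: 21.5
```

```bash
python3 -c "
from h import *
delta([535.3,32.5,47],1.459)"
```

```text
pos [534.   32.2  79.4] rot [-3.1382e+00  5.0000e-04  1.4602e+00]
shift units [0.02 0.07 1.62]
turn units [-0.05  0.01  0.02]
```

>>> step_arm(moves=[0.02,0.08,0.35,-0.05,0,0,1,0,0,0.35,0,0,0,1,0,0,0,0,0,0,1,0,0,0,0,0,0,1])

```text
time: 9.78
tool_pos: [535.2, 32.2, 63.3]
tcp_rot: [-3.141, 0.001, 1.46]
contact_force: [0.0, -0.0, -1.8]
grip_width: 21.6
```

```bash
python3 -c "
from h import *
delta([535.3,32.5,47],1.459);save('s6',capture('side'))
im=cv2.imread('pics/s6.png');cv2.imwrite('pics/s6c.png',cv2.resize(im[180:310,230:360],None,fx=4.5,fy=4.5,interpolation=cv2.INTER_CUBIC))"
```

```text
pos [535.2  32.2  63.3] rot [-3.1407e+00  5.0000e-04  1.4601e+00]
shift units [0.01 0.01 0.82]
turn units [-0.01  0.01  0.02]
```

View pics/s6c.png

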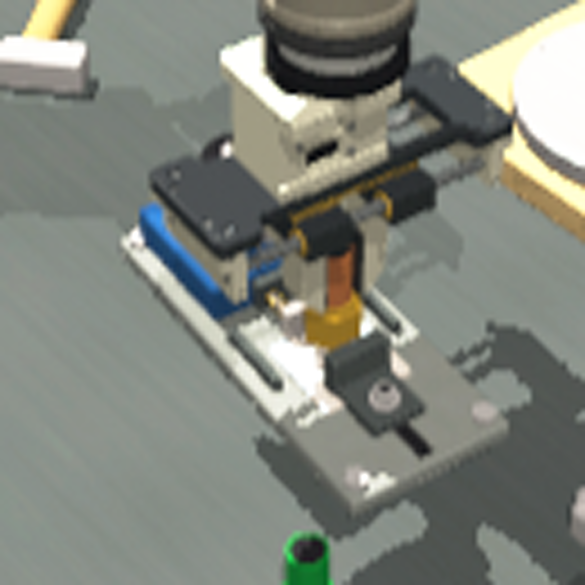

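The side view shows the union hovering above the bed between the pad and the stop, at crop (332,320). I'll lower it gently.

>>> step_arm(moves=[0.01,0.01,0.35,0,0,0,1,0.01,0.03,0.3,0,0,0,1,0,0,0,0,0,0,1,0,0,0,0,0,0,1])

```text
time: 10.17
tool_pos: [536.3, 32.6, 49.3]
tcp_rot: [-3.141, 0.0, 1.46]
contact_force: [0.3, 0.0, -1.8]
grip_width: 21.2
```

```bash
python3 -c "
from h import *
delta([535.3,32.5,46.4],1.459);print(get_obs()['contact_force'])"
```

```text
pos [536.3  32.6  49.3] rot [-3.1412e+00  5.0000e-04  1.4602e+00]
shift units [-0.01 -0.05  0.14]
turn units [-0.01  0.01  0.02]
[ 3.09561648e-01  1.17376779e-03 -1.80677371e+00]
```

>>> step_arm(moves=[-0.01,-0.05,0.09,0,0,0,1,0,0,0.04,0,0,0,1,0,0,0,0,0,0,1])

```text
time: 10.42
tool_pos: [535.2, 32.5, 46.4]
tcp_rot: [-3.141, 0.001, 1.46]
contact_force: [0.3, -0.1, -2.3]
grip_width: 21.3
```

```bash
python3 -c "
from h import *
delta([535.3,32.5,46.4],1.459);print(get_obs()['contact_force'])"
```

```text
pos [535.2  32.5  46.4] rot [-3.1412e+00  5.0000e-04  1.4603e+00]
shift units [0. 0. 0.]
turn units [-0.01  0.01  0.02]
[ 0.32383002 -0.07768198 -2.298054  ]
```

>>> step_arm(moves=[0,0,0.04,0,0,0,1,0,0,0.03,0,0,0,1,0,0,0,0,0,0,1])

```text
time: 10.67
tool_pos: [535.4, 32.5, 46.5]
tcp_rot: [3.141, 0.001, 1.46]
contact_force: [0.1, 1.0, -2.3]
grip_width: 21.3
```

```bash
python3 -c "
from h import *
delta([535.3,32.5,46.4],1.459);print(get_obs()['contact_force'])"
```

```text
pos [535.4  32.5  46.5] rot [3.1409e+00 5.0000e-04 1.4604e+00]
shift units [ 0.   -0.01  0.  ]
turn units [0.01 0.01 0.02]
[ 0.14200344  1.03035893 -2.34714265]
```

>>> step_arm(moves=[0,-0.01,0.08,0,0,0,1])

```text
time: 10.75
tool_pos: [535.7, 32.4, 46.1]
tcp_rot: [3.139, 0.001, 1.46]
contact_force: [-7.1, 0.6, 22.8]
grip_width: 21.0
```

>>> step_arm(moves=[0,0,0,0,0,0,1])

```text
time: 10.83
tool_pos: [536.0, 32.4, 46.6]
tcp_rot: [3.138, 0.001, 1.461]
contact_force: [-0.3, -0.1, -2.7]
grip_width: 21.7
```

It touched down at TCP z of about 46.3, with 22.8 N upwards for a moment and then settled. I'll release it.

>>> step_arm(moves=[0,0,0.02,0,0,0,0.3,0,0,0,0,0,0,0,0,0,0,0,0,0,-0.2,0,0,0,0,0,0,-0.2,0,0,0,0,0,0,-0.2])

```text
time: 11.25
tool_pos: [537.1, 32.3, 46.5]
tcp_rot: [3.136, 0.0, 1.46]
contact_force: [-0.3, -0.7, 1.2]
grip_width: 50.3
```

```bash
python3 -c "
from h import *
delta([535.3,32.5,46.4],1.459);print(get_obs()['contact_force'],get_obs()['grip_width'])
save('w7',capture('wrist'))"
```

```text
pos [537.1  32.3  46.5] rot [3.1357e+00 4.0000e-04 1.4604e+00]
shift units [-0.   -0.09  0.  ]
turn units [0.09 0.01 0.02]
[-0.29777438 -0.66023662  1.16853658] 50.27213703565507
```

View pics/w7.png

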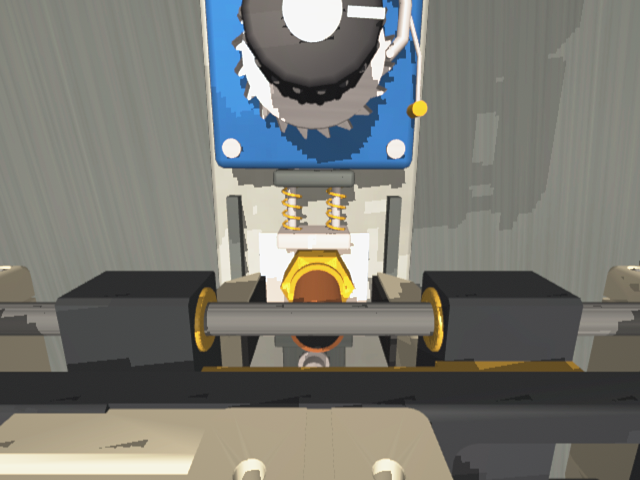

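The union is released and stands at (318,275), just short of the pad. I'll raise the arm straight up.

>>> step_arm(moves=[0,-0.08,-0.3,0.09,0,0,-0.2,0,0,-0.5,0,0,0,-0.2,0,0,-0.7,0,0,0,-0.2,0,0,-0.9,0,0,0,-0.2,0,0,-0.9,0,0,0,-0.2,0,0,-0.9,0,0,0,-0.2,0,0,-0.9,0,0,0,-0.2,0,0,-0.5,0,0,0,-0.2])

```text
time: 11.97
tool_pos: [533.8, 32.7, 166.0]
tcp_rot: [-3.136, 0.001, 1.46]
contact_force: [0.5, 0.3, -0.0]
grip_width: 54.8
```

```bash
python3 -c "
from h import *
delta([535.3,-45,170],1.459)"
```

```text
pos [533.8  32.7 166. ] rot [-3.1360e+00  6.0000e-04  1.4604e+00]
shift units [-3.85  0.5  -0.2 ]
turn units [-0.08  0.01  0.02]
```

>>> step_arm(moves=[-0.9,0.12,0,-0.08,0,0,-0.2,-0.9,0.12,0,0,0,0,-0.2,-0.9,0.12,0,0,0,0,-0.2,-0.5,0.1,0,0,0,0,-0.2,0,0,0,0,0,0,-0.2,0,0,0,0,0,0,-0.2])

```text
time: 12.47
tool_pos: [538.4, -33.5, 176.1]
tcp_rot: [3.128, 0.0, 1.462]
contact_force: [-0.9, 0.7, 0.4]
grip_width: 55.4
```

```bash
python3 -c "
from h import *
import pickle
o=get_obs();print(o['tool_pos'],o['tcp_rot'],o['dq'].round(3));save('w8',capture('wrist'));pickle.dump(o,open('w8.pkl','wb'))
w=cv2.imread('pics/w8.png');cv2.imwrite('pics/w8c.png',cv2.resize(w[60:260,240:430],None,fx=4,fy=3,interpolation=cv2.INTER_CUBIC))
"
```

```text
[538.36813771 -33.50807836 176.09125405] [3.12820921e+00 4.35474491e-04 1.46199604e+00] [-0.012 -0.007 -0.006 -0.004  0.007  0.   ]
```

View pics/w8.png

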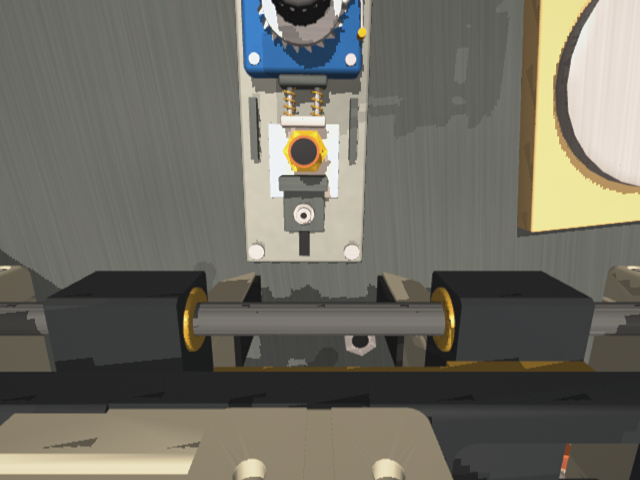

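View pics/w8c.png

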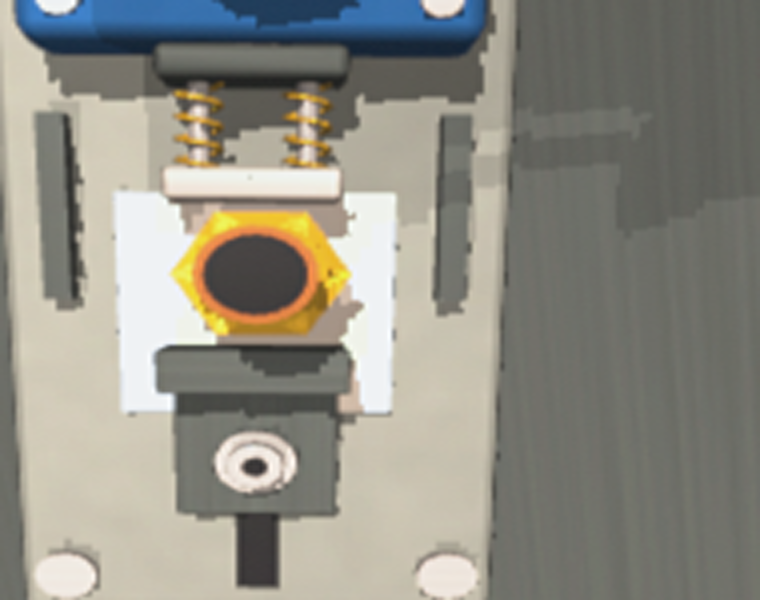

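The union stands upright and square between the pad and the stop, at picture (304,151), with clear gaps on both sides. Next I'll measure the nip travel and the knob centre.

Run:
```python
from h import *
import pickle
o=pickle.load(open('w8.pkl','rb')); W=camRT('wrist',o); P=lambda p,z:ray(*W,p,z)
c=lambda x,y:(240+x/4,60+y/3)
yaw=-0.112
ex=np.array([np.cos(yaw),np.sin(yaw)]);ey=np.array([-np.sin(yaw),np.cos(yaw)])
b=[P(c(*p),16) for p in [(114,192),(396,194),(392,412),(121,412)]]
bc=sum(b)[:2]/4; print('bed c',bc)
O=bc+47.2*ey  # from w1: bed centre y ~ -47
print('O',O)
f=lambda p:(np.dot(p[:2]-O,ex).round(1),np.dot(p[:2]-O,ey).round(1))
for n,p,z in [('padL',(165,201),39),('padR',(342,201),39),('hexback',(262,211),40),('hexfront',(262,334),40),('hexL',(172,272),40),('hexR',(350,272),40),('stub',(254,274),80),('stop16',(255,346),16),('stop42',(255,353),42),('stopstripend42',(255,392),42)]: print(n,f(P(c(*p),z)))
```

```text
bed c [533.95855317  23.05506303]
O [539.233908    69.95933396]
padL (np.float64(-17.3), np.float64(-19.6))
padR (np.float64(17.9), np.float64(-19.4))
hexback (np.float64(2.0), np.float64(-22.1))
hexfront (np.float64(1.8), np.float64(-54.1))
hexL (np.float64(-16.2), np.float64(-37.8))
hexR (np.float64(19.6), np.float64(-37.7))
stub (np.float64(1.4), np.float64(-38.1))
stop16 (np.float64(-0.3), np.float64(-58.9))
stop42 (np.float64(0.4), np.float64(-59.0))
stopstripend42 (np.float64(0.3), np.float64(-69.6))
```

The gaps are about 2.5 mm pad to union and about 5 mm union to stop. The pad travel to nip is then about 7.5–8.7 mm, so the nip should come near 0.75–0.9 rad, between clicks 2 and 3. The third click after it should be click 5, at 1.571 rad, which I'll check by feel. The knob is at about (546.6, 134.6), and I'll go there now.

>>> step_arm(moves=[0.6,0,0,0.2,0,0,-1,0.95,0.01,0,0,0,0,-1,0.95,0,0,0,0,0,-1,0.95,0,0,0,0,0,-1,0.95,0,0,0,0,0,-1,0.95,0,0,0,0,0,-1,0.95,0,0,0,0,0,-1,0.9,0,0,0,0,0,-1])

```text
time: 13.18
tool_pos: [552.5, 125.0, 175.3]
tcp_rot: [-3.131, -0.001, 1.463]
contact_force: [-0.7, 0.3, 0.3]
grip_width: 91.7
```

>>> step_arm(moves=[0.6,0,0,0,0,0,-1,0,0,0,0,0,0,-1,0,0,0,0,0,0,-1])

```text
time: 13.43
tool_pos: [552.0, 146.3, 174.4]
tcp_rot: [-3.128, -0.002, 1.471]
contact_force: [0.8, -0.8, -0.4]
grip_width: 92.1
```

```bash
python3 -c "
from h import *
delta([546.6,134.6,120],1.459);print(get_obs()['joint_positions'].round(2))"
```

```text
pos [552.  146.3 174.4] rot [-3.1276e+00 -1.9000e-03  1.4712e+00]
shift units [-0.61 -0.17  2.72]
turn units [-0.2  -0.03  0.17]
[0.12 0.48 1.46 0.01 1.22 0.22]
```

>>> step_arm(moves=[-0.6,-0.17,0.4,-0.2,-0.03,0.15,-1,0,0,0.6,0,0,0,-1,0,0,0.6,0,0,0,-1,0,0,0.5,0,0,0,-1,0,0,0.3,0,0,0,-1,0,0,0,0,0,0,-1,0,0,0,0,0,0,-1])

```text
time: 14.02
tool_pos: [546.0, 134.8, 124.5]
tcp_rot: [-3.14, 0.001, 1.462]
contact_force: [1.3, 0.6, 0.9]
grip_width: 92.0
```

```bash
python3 -c "
from h import *
import pickle
delta([546.6,134.6,62],1.459)
o=get_obs();save('w9',capture('wrist'));pickle.dump(o,open('w9.pkl','wb'));print(o['moment'])"
```

```text
pos [546.  134.8 124.5] rot [-3.1402e+00  1.2000e-03  1.4616e+00]
shift units [-0.    0.03  3.12]
turn units [-0.02  0.02  0.04]
[-0.13183905  0.10925193 -0.04360184]
```

View pics/w9.png

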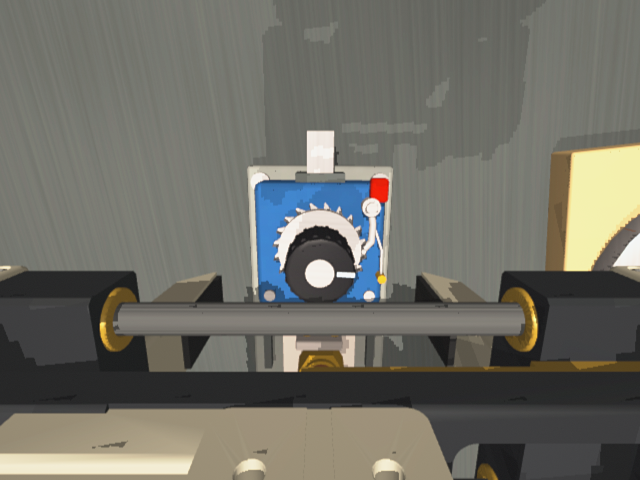

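The knob cap at (319,273) is centred between the fingers and its index mark points along clamp +x. Descending.

>>> step_arm(moves=[0,0.03,0.5,0,0,0,-1,0,0,0.6,0,0,0,-1,0,0,0.5,0,0,0,-1,0,0,0,0,0,0,-1,0,0,0,0,0,0,-1])

```text
time: 14.48
tool_pos: [548.3, 134.7, 91.8]
tcp_rot: [3.139, 0.0, 1.461]
contact_force: [0.2, 0.2, -0.2]
grip_width: 91.7
```

```bash
python3 -c "
from h import *
delta([546.6,134.6,62],1.459)
o=get_obs();print(o['moment'],o['contact_force'])"
```

```text
pos [548.3 134.7  91.8] rot [3.1387e+00 3.0000e-04 1.4614e+00]
shift units [-0.01 -0.09  1.49]
turn units [0.04 0.   0.03]
[-0.09829516  0.05812821 -0.04013851] [ 0.15756916  0.24939248 -0.20810492]
```

>>> step_arm(moves=[0,-0.09,0.5,0.04,0,0.03,-1,0,-0.03,0.5,0,0,0,-1,0,-0.02,0.3,0,0,0,-1,0,0,0,0,0,0,-1,0,0,0,0,0,0,-1])

```text
time: 14.9
tool_pos: [545.5, 135.1, 63.5]
tcp_rot: [3.141, 0.0, 1.459]
contact_force: [-0.5, 0.6, -0.8]
grip_width: 91.7
```

```bash
python3 -c "
from h import *
delta([546.6,134.6,62],1.459)
o=get_obs();print(o['moment'],o['contact_force'])"
```

```text
pos [545.5 135.1  63.5] rot [3.1412e+00 1.0000e-04 1.4590e+00]
shift units [-0.02  0.06  0.07]
turn units [0.01 0.   0.  ]
[-0.0634909   0.07238025  0.00631334] [-0.52968316  0.61770495 -0.79152914]
```

>>> step_arm(moves=[-0.02,0.04,0,0,0,0,0,0,0,0,0,0,0,0,0,0,0,0,0,0,0.1,0,0,0,0,0,0,1,0,0,0,0,0,0,1,0,0,0,0,0,0,1,0,0,0,0,0,0,1])

```text
time: 15.48
tool_pos: [547.3, 134.7, 64.8]
tcp_rot: [3.139, -0.0, 1.459]
contact_force: [1.3, 0.0, -0.4]
grip_width: 49.7
```

```bash
python3 -c "
from h import *
delta([546.6,134.6,62],1.459)
o=get_obs();print(o['moment'],o['contact_force'],o['grip_width'])"
```

```text
pos [547.3 134.7  64.8] rot [ 3.1387e+00 -4.0000e-04  1.4591e+00]
shift units [-0.01 -0.04  0.14]
turn units [ 0.04 -0.01  0.  ]
[-0.14480249  0.07619758 -0.01680035] [ 1.28147129  0.02649564 -0.42428883] 49.691819391753796
```

>>> step_arm(moves=[0,-0.03,0.12,0.04,0,0,1,0,0,0,0,0,0,1,0,0,0,0,0,0,1,0,0,0,0,0,0,1])

```text
time: 15.82
tool_pos: [546.4, 134.8, 62.3]
tcp_rot: [-3.141, -0.0, 1.459]
contact_force: [-0.6, 0.1, 1.2]
grip_width: 39.5
```

```bash
python3 -c "
from h import *
delta([546.6,134.6,62],1.459)
o=get_obs();print(o['moment'],o['contact_force'],o['grip_width'])"
```

```text
pos [546.4 134.8  62.3] rot [-3.1411e+00 -4.0000e-04  1.4591e+00]
shift units [-0.01  0.01  0.01]
turn units [-0.01 -0.01  0.  ]
[-0.13611507  0.13550377  0.04140968] [-0.63664289  0.12354677  1.24093155] 39.47934820589514
```

The knob is gripped: width 39.5 mm, yaw 1.459 as the zero. I'll wind clockwise (+z turn), watching the moment.

>>> step_arm(moves=[0,0,0,0,0,0.5,1,0,0,0,0,0,0.8,1,0,0,0,0,0,0.8,1,0,0,0,0,0,0.8,1,0,0,0,0,0,0.8,1,0,0,0,0,0,0,1])

```text
time: 16.32
tool_pos: [546.3, 134.8, 62.3]
tcp_rot: [-3.141, 0.0, 1.19]
contact_force: [-0.5, -0.0, 0.5]
grip_width: 39.5
```

```bash
cat > r.py <<'E'
from h import *
delta([546.4,134.8,62.3])
o=get_obs();print('M',o['moment'].round(3),'F',o['contact_force'].round(1),'turned',1.459-o['tcp_rot'][2],'tau6',o['tau'][5].round(3),o['grip_width'].round(1))
E
python3 r.py
```

```text
pos [546.3 134.8  62.3] rot [-3.1411  0.      1.19  ]
shift units [-0.  0.  0.]Traceback (most recent call last):
  File "r.py", line 3, in <module>
    o=get_obs();print('M',o['moment'].round(3),'F',o['contact_force'].round(1),'turned',1.459-o['tcp_rot'][2],'tau6',o['tau'][5].round(3),o['grip_width'].round(1))
                                                                                                                                          ^^^^^^^^^^^^^^^^^^^^^
AttributeError: 'float' object has no attribute 'round'
```

```bash
sed -i "s/o\['grip_width'\].round(1)/o['grip_width']/" r.py; python3 r.py
```

```text
pos [546.3 134.8  62.3] rot [-3.1411  0.      1.19  ]
shift units [-0.  0.  0.]
M [-0.135  0.11  -0.003] F [-0.5 -0.   0.5] turned 0.26903855400284593 tau6 0.715 39.52699876673483
```

>>> step_arm(moves=[0,0,0,0,0,0.8,1,0,0,0,0,0,0.8,1,0,0,0,0,0,0.8,1,0,0,0,0,0,0.5,1,0,0,0,0,0,0,1])

```text
time: 16.73
tool_pos: [546.3, 134.8, 62.3]
tcp_rot: [-3.141, 0.0, 0.988]
contact_force: [-0.1, 0.5, 0.1]
grip_width: 39.4
```

```bash
python3 r.py
```

```text
pos [546.3 134.8  62.3] rot [-3.1411e+00  4.0000e-04  9.8790e-01]
shift units [0.   0.01 0.  ]
M [-0.093  0.082 -0.052] F [-0.1  0.5  0.1] turned 0.4711035106745727 tau6 0.507 39.37045734130917
```

>>> step_arm(moves=[0,0,0,0,0,0.7,1,0,0,0,0,0,0.7,1,0,0,0,0,0,0,1])

```text
time: 16.98
tool_pos: [546.3, 134.8, 62.3]
tcp_rot: [-3.141, 0.0, 0.894]
contact_force: [0.2, -0.5, 0.6]
grip_width: 39.6
```

```bash
cat > r.py <<'E'
from h import *
delta([546.4,134.8,62.3])
L=[]
for i in range(5):
    o=get_obs(); L.append(o['moment'][2]); 
    if i<4: capture('side')
print('Mz',np.round(L,3),np.mean(L).round(3),'F',o['contact_force'].round(1),'turned',(1.459-o['tcp_rot'][2]).round(3),'tau6',o['tau'][5].round(3),o['grip_width'],o['time'])
E
python3 r.py
```

```text
pos [546.3 134.8  62.3] rot [-3.1412e+00  5.0000e-04  8.9400e-01]
shift units [0.   0.01 0.  ]
Mz [-0.095 -0.06  -0.037 -0.069 -0.054] -0.063 F [-0.8 -0.3 -0.1] turned 0.564 tau6 -0.046 39.327017772389546 17.1833
```

>>> step_arm(moves=[0,0,0,0,0,0.7,1,0,0,0,0,0,0.3,1,0,0,0,0,0,0,1])

```text
time: 17.43
tool_pos: [546.2, 134.9, 62.3]
tcp_rot: [-3.141, 0.001, 0.827]
contact_force: [-0.7, 0.6, 0.3]
grip_width: 39.7
```

```bash
python3 r.py
```

```text
pos [546.2 134.9  62.3] rot [-3.1412e+00  6.0000e-04  8.2730e-01]
shift units [ 0.    0.01 -0.  ]
Mz [-0.08  -0.001 -0.072  0.024  0.032] -0.019 F [-0.9  0.4  0.9] turned 0.631 tau6 0.014 39.82952137157359 17.6333
```

>>> step_arm(moves=[0,0,0,0,0,0.7,1,0,0,0,0,0,0.5,1,0,0,0,0,0,0,1])

```text
time: 17.88
tool_pos: [546.2, 134.9, 62.3]
tcp_rot: [-3.141, 0.001, 0.743]
contact_force: [-0.3, 0.3, -0.5]
grip_width: 39.5
```

```bash
python3 r.py
```

```text
pos [546.2 134.9  62.3] rot [-3.1412e+00  7.0000e-04  7.4340e-01]
shift units [ 0.    0.01 -0.  ]
Mz [ 0.001 -0.007  0.008  0.015  0.052] 0.014 F [ 0.1 -0.4 -0.9] turned 0.714 tau6 0.027 39.67499843583158 18.0833
```

>>> step_arm(moves=[0,0,0,0,0,0.7,1,0,0,0,0,0,0.5,1,0,0,0,0,0,0,1])

```text
time: 18.33
tool_pos: [546.2, 134.9, 62.3]
tcp_rot: [-3.141, 0.001, 0.662]
contact_force: [-0.0, -0.6, -0.3]
grip_width: 39.6
```

```bash
python3 r.py
```

```text
pos [546.2 134.9  62.3] rot [-3.1415e+00  9.0000e-04  6.6160e-01]
shift units [0.01 0.01 0.  ]
Mz [0.113 0.057 0.156 0.121 0.169] 0.123 F [-0.8 -0.8 -0.2] turned 0.796 tau6 0.133 39.8425025616741 18.5333
```

The nip is felt between 0.71 and 0.80 rad turned: Mz jumps from 0.014 to 0.123 N m, which matches the visual 0.75–0.87. With the start at 0 to 0.05, that lies between clicks 2 and 3, so the target is click 5 (1.571). I'll wind on to about 1.62 turned, in stages.

>>> step_arm(moves=[0,0.01,0,0,0,0.8,1,0,0,0,0,0,0.8,1,0,0,0,0,0,0.8,1,0,0,0,0,0,0.6,1,0,0,0,0,0,0,1])

```text
time: 18.95
tool_pos: [546.1, 135.0, 62.3]
tcp_rot: [-3.141, 0.001, 0.45]
contact_force: [-0.3, 0.6, 0.2]
grip_width: 39.5
```

```bash
python3 r.py
```

```text
pos [546.1 135.   62.3] rot [-3.1414e+00  1.1000e-03  4.4970e-01]
shift units [0.01 0.01 0.  ]
Mz [0.062 0.162 0.175 0.179 0.181] 0.152 F [-0.   1.   0.2] turned 1.007 tau6 0.167 39.489056831328014 19.15
```

>>> step_arm(moves=[0,0.01,0,0,0,0.8,1,0,0,0,0,0,0.8,1,0,0,0,0,0,0.8,1,0,0,0,0,0,0.6,1,0,0,0,0,0,0,1])

```text
time: 19.57
tool_pos: [546.1, 135.0, 62.3]
tcp_rot: [-3.141, 0.001, 0.239]
contact_force: [-0.2, -0.6, 0.7]
grip_width: 39.6
```

```bash
python3 r.py
```

```text
pos [546.1 135.   62.3] rot [-3.1415e+00  1.1000e-03  2.3950e-01]
shift units [0.01 0.02 0.  ]
Mz [0.179 0.148 0.149 0.167 0.186] 0.166 F [ 0.7 -0.6 -0. ] turned 1.217 tau6 0.193 39.66291003204698 19.7667
```

>>> step_arm(moves=[0,0.01,0,0,0,0.8,1,0,0,0,0,0,0.8,1,0,0,0,0,0,0.8,1,0,0,0,0,0,0.6,1,0,0,0,0,0,0,1])

```text
time: 20.18
tool_pos: [546.1, 135.1, 62.3]
tcp_rot: [3.142, 0.001, 0.03]
contact_force: [-1.2, 0.0, -0.3]
grip_width: 39.5
```

```bash
python3 r.py
```

```text
pos [546.1 135.1  62.3] rot [3.1416e+00 1.2000e-03 2.9600e-02]
shift units [ 0.02  0.02 -0.  ]
Mz [0.207 0.198 0.175 0.22  0.234] 0.207 F [-1.   0.   0.1] turned 1.427 tau6 0.233 39.4724970444845 20.3833
```

>>> step_arm(moves=[0,0.01,0,0,0,0.8,1,0,0,0,0,0,0.8,1,0,0,0,0,0,0.8,1,0,0,0,0,0,0.35,1,0,0,0,0,0,0,1])

```text
time: 20.8
tool_pos: [546.1, 135.2, 62.3]
tcp_rot: [-3.142, 0.001, -0.163]
contact_force: [-0.0, 0.3, 0.1]
grip_width: 39.2
```

```bash
python3 r.py
```

```text
pos [546.1 135.2  62.3] rot [-3.1415e+00  1.2000e-03 -1.6280e-01]
shift units [ 0.02  0.02 -0.  ]
Mz [0.246 0.221 0.251 0.253 0.275] 0.249 F [ 0.7 -0.3 -0.1] turned 1.621 tau6 0.263 39.554162022409876 21.0
```

The torque is 0.25 N m, about 25 N including friction, as expected just past click 5. I'll ease back a little towards the pawl and then release.

>>> step_arm(moves=[0,0,0,0,0,-0.25,1,0,0,0,0,0,-0.25,1,0,0,0,0,0,0,1])

```text
time: 21.25
tool_pos: [546.1, 135.2, 62.3]
tcp_rot: [-3.141, 0.001, -0.121]
contact_force: [-0.3, -0.8, 0.6]
grip_width: 39.5
```

```bash
python3 r.py
```

```text
pos [546.1 135.2  62.3] rot [-3.1415e+00  1.2000e-03 -1.2140e-01]
shift units [ 0.02  0.02 -0.  ]
Mz [0.19  0.244 0.242 0.249 0.241] 0.233 F [-0.2 -0.4  0.1] turned 1.582 tau6 0.243 39.77671782724864 21.45
```

>>> step_arm(moves=[0,0,0,0,0,-0.2,1,0,0,0,0,0,0,1])

```text
time: 21.62
tool_pos: [546.1, 135.2, 62.3]
tcp_rot: [-3.141, 0.001, -0.108]
contact_force: [0.1, -0.1, 1.6]
grip_width: 39.8
```

```bash
python3 r.py
```

```text
pos [546.1 135.2  62.3] rot [-3.1415e+00  1.2000e-03 -1.0810e-01]
shift units [ 0.02  0.02 -0.  ]
Mz [0.244 0.259 0.228 0.242 0.236] 0.242 F [-0.7 -0.6  0.1] turned 1.568 tau6 0.248 39.43235041464803 21.8167
```

>>> step_arm(moves=[0,0,0,0,0,-0.25,1,0,0,0,0,0,0,1])

```text
time: 21.98
tool_pos: [546.1, 135.2, 62.3]
tcp_rot: [-3.141, 0.001, -0.09]
contact_force: [0.3, 0.4, -0.3]
grip_width: 39.1
```

```bash
python3 r.py
```

```text
pos [546.1 135.2  62.3] rot [-3.1414e+00  1.2000e-03 -9.0100e-02]
shift units [0.02 0.02 0.  ]
Mz [0.261 0.305 0.251 0.244 0.252] 0.262 F [-0.2  1.  -0.1] turned 1.55 tau6 0.244 39.871480717488176 22.1833
```

The hand still carries the load, with at most about 0.03 rad left to run back. I'll open now, with no further easing.

>>> step_arm(moves=[0,0,0,0,0,0,0,0,0,0,0,0,0,-0.3,0,0,0,0,0,0,-1,0,0,0,0,0,0,-1,0,0,0,0,0,0,-1,0,0,0,0,0,0,-1])

```text
time: 22.68
tool_pos: [546.4, 135.2, 62.3]
tcp_rot: [-3.141, 0.001, -0.094]
contact_force: [0.0, 0.6, -0.1]
grip_width: 74.4
```

```bash
python3 r.py; python3 -c "
from h import *
save('w10',capture('wrist'))"
```

```text
pos [546.4 135.2  62.3] rot [-3.1407e+00  7.0000e-04 -9.3700e-02]
shift units [-0.    0.02 -0.  ]
Mz [ 0.018  0.023  0.06  -0.004  0.013] 0.022 F [-0.1 -0.4 -0.6] turned 1.553 tau6 0.0 89.4887011163344 22.8833
```

View pics/w10.png

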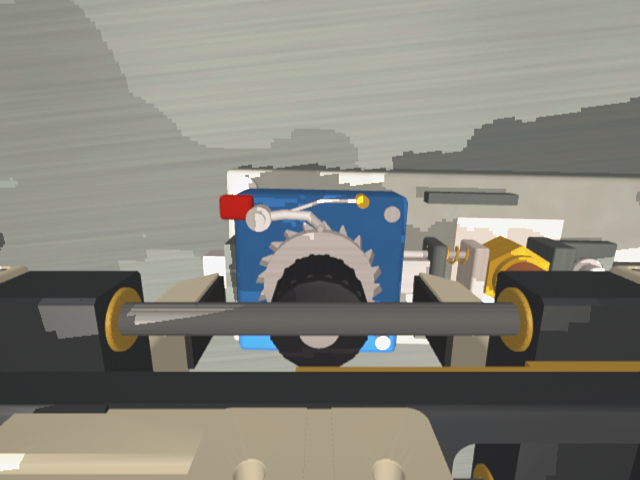

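The knob is released. The pad is pressed on the union at the right, around (480,270). I'll raise the arm and look again.

>>> step_arm(moves=[0,0,-0.3,0,0,0,-1,0,0,-0.6,0,0,0,-1,0,0,-0.9,0,0,0,-1,0,0,-0.9,0,0,0,-1,0,0,-0.9,0,0,0,-1,0,0,-0.9,0,0,0,-1,0,0,-0.6,0,0,0,-1,0,0,0,0,0,0,-1])

```text
time: 23.6
tool_pos: [545.7, 135.1, 170.6]
tcp_rot: [-3.141, 0.003, -0.094]
contact_force: [0.0, 0.3, -0.1]
grip_width: 91.8
```

>>> step_arm(moves=[-1,0.5,-0.3,0,0,0,-1,-1,0.5,-0.3,0,0,0,-1,-1,0.5,-0.3,0,0,0,-1,-1,0.5,-0.3,0,0,0,-1,-0.8,0.4,0,0,0,0,-1,0,0,0,0,0,0,-1,0,0,0,0,0,0,-1])

```text
time: 24.18
tool_pos: [440.8, 95.0, 193.7]
tcp_rot: [-3.141, 0.003, -0.093]
contact_force: [0.6, -0.3, -0.9]
grip_width: 91.7
```

```bash
python3 -c "
from h import *
import pickle
o=get_obs();pickle.dump(o,open('w11.pkl','wb'));print(o['tool_pos'],o['tcp_rot'])
save('w11',capture('wrist'));save('t11',capture('top'))
t=cv2.imread('pics/t11.png');cv2.imwrite('pics/t11c.png',cv2.resize(t[190:320,230:440],None,fx=3.8,fy=3.8,interpolation=cv2.INTER_CUBIC))"
```

```text
[440.76620147  94.97324491 193.67913795] [-3.14100510e+00  2.99062688e-03 -9.32247121e-02]
```

View pics/w11.png

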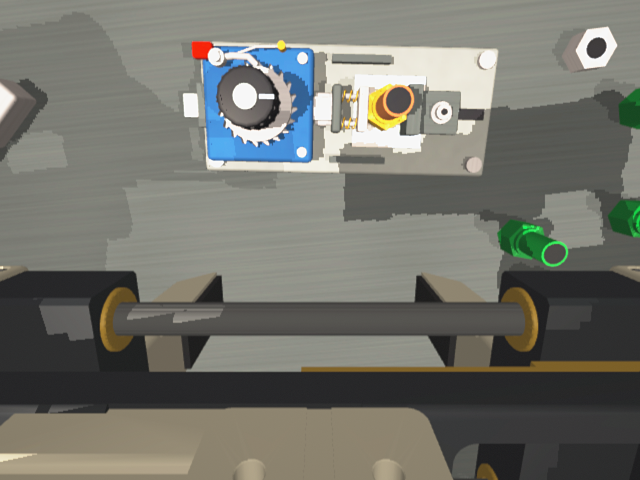

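View pics/t11c.png

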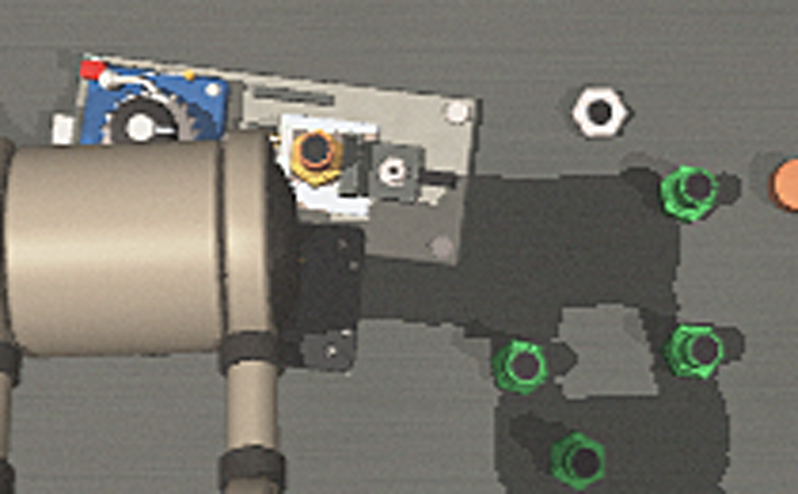

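The knob mark now points from (245,96) to (273,97), roughly towards clamp -y. The union sits pressed against the stop at (393,103). I'll measure the knob angle and the union's pose.

Run:
```python
from h import *
import pickle
w=cv2.imread('pics/w11.png');cv2.imwrite('pics/w11c.png',cv2.resize(w[30:180,200:500],None,fx=2.6,fy=2.6,interpolation=cv2.INTER_CUBIC))
cv2.imwrite('pics/w11d.png',cv2.resize(w[60:160,310:440],None,fx=6,fy=6,interpolation=cv2.INTER_CUBIC))
def ang(f,pk,box):
    im=cv2.imread(f); o=pickle.load(open(pk,'rb')); W=camRT('wrist',o)
    h=cv2.cvtColor(im,cv2.COLOR_BGR2HSV); m=((h[:,:,1]<45)&(h[:,:,2]>190)).astype(np.uint8)
    x0,y0,x1,y1=box; k=np.zeros_like(m);k[y0:y1,x0:x1]=m[y0:y1,x0:x1]
    n,l,s,c=cv2.connectedComponentsWithStats(k)
    idx=[i for i in range(1,n) if s[i,4]>20]; print([(s[i].tolist(),c[i].round(1).tolist()) for i in idx])
    idx=sorted(idx,key=lambda i:-s[i,4])[:2]
    a,b=[ray(*W,c[i],97)[:2] for i in idx]; d=b-a; print(f,a.round(1),np.linalg.norm(d).round(1),'world ang',np.arctan2(d[1],d[0]).round(3))
ang('pics/w5.png','w5.pkl',(330,20,402,72))
ang('pics/w9.png','w9.pkl',(300,255,358,290))
ang('pics/w11.png','w11.pkl',(226,78,276,116))
```

```text
[([335, 26, 39, 44, 1371], [353.9, 47.6]), ([377, 47, 25, 9, 186], [389.2, 50.7]), ([397, 61, 5, 11, 36], [399.4, 66.6])]
pics/w5.png [547.2 135.3] 14.5 world ang -0.175
[([354, 255, 4, 13, 39], [355.8, 260.1]), ([305, 260, 29, 28, 634], [319.3, 273.2]), ([337, 272, 18, 6, 91], [345.5, 274.5])]
pics/w9.png [547.2 134.9] 14.6 world ang -0.159
[([232, 83, 25, 26, 509], [244.3, 95.6]), ([259, 94, 15, 5, 75], [266.0, 96.0])]
pics/w11.png [546.5 134.5] 14.6 world ang -1.679
```

View pics/w11d.png

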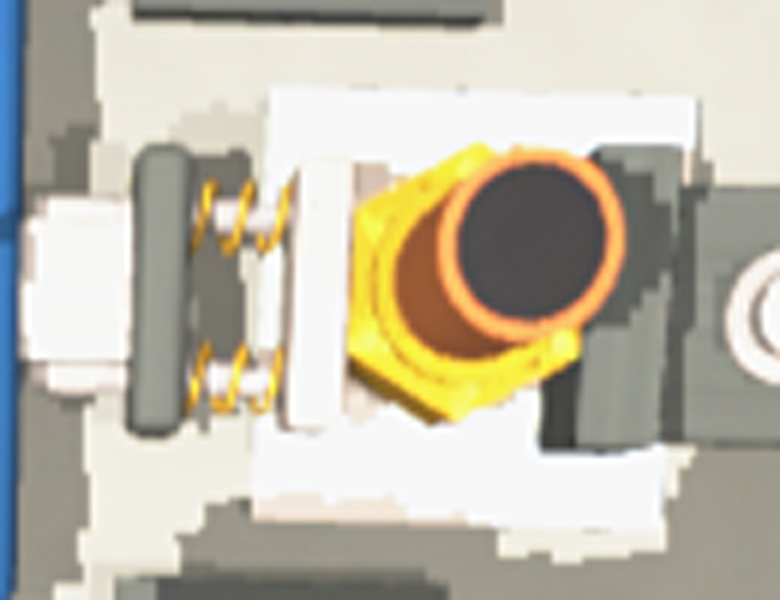

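The knob mark reads -1.679 rad in the world against the clamp x at -0.112, which is 1.567 rad: click 5. The union's flats lie flush on the pad and stop. The arm is clear of everything, so I'm handing in.

```bash
python3 -c "
from h import *
o=get_obs();print(o['time'],o['contact_force'],o['dq'].round(3));print(close_job())"
```

```text
24.2833 [ 0.09045636  0.57559321 -0.0405385 ] [ 0.004  0.015 -0.016  0.001 -0.002 -0.001]
the job is handed in; nothing more can be done
None
```

I stood the brass union on the bed between the pad and the back stop, with its flats square, and let go. I then wound the knob to the third click after the nip, let go of it, and handed the job in at about 24 s.

**Nip:** the knob torque jumped from about 0.01 to 0.12 N m between 0.71 and 0.80 rad of turning. That agrees with the 7.5–8.7 mm of travel I measured in the pictures, and it puts the nip between clicks 2 and 3. The third click after it is therefore click 5, at 1.571 rad.

**Final state:**
- **Knob:** after release the knob mark read 1.567 rad.
- **Squeeze:** I work it out at about 22 N, inside the 18.3 to 26 N band; it was not measured directly.
- **Union:** the last close crop showed it upright, with its flats flush on the pad.
- **Arm:** it was clear of everything and reading no load.

**Checks that disagreed or were rough:**
- **Clamp position:** the top and wrist cameras disagreed by about 2–3 mm on the knob and clamp position. I used the wrist values.
- **Set-down:** lowering the union onto the bed gave a brief contact of about 23 N.
- **Other things on the bench:** I did not measure them again at the end. Nothing in the pictures or forces suggested contact with any of them.

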